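# Refit the thickness knob on the slab roller

## Robot

A 6-joint arm with a two-finger parallel gripper is mounted at the origin on the work surface. World frame = base frame: x ahead of the robot, y to its left, z up, the work surface at z = 0. Lengths are in m, angles in degrees, forces in N, time in s.
With the tool pointing down it reaches from about 0.25 to 0.725 m from the base axis. Payload 9.7 kg.
Tool frame: the origin (TCP) lies on the centre line of the jaws, within the pads' length; the fingertips stand 22 mm ahead of it and the grasp point (between the pads) lies 3 mm ahead of it; z points along the fingers, y is the direction in which the jaws open and shut (so a half turn about z gives the same grasp; the last joint's range is limited). The gripper opens to 85 mm and grips with 20 to 120 N. Pads are 22 mm wide; open, the fingers measure 114 mm over their backs; the gripper's body (76 mm by 85 mm) begins 54 mm behind the grasp point. The pads swing forward as they close: fully open they stand 13 mm farther back than shut.
Start: joints at [65.833, 4.979, 10.078, 95.1, 0, 90], TCP at [0.225, 0.502, 0.253] pointing down, gripper open.
Joint ranges: [-179.16, 179.16], [-48.56, 103.87], [-65.8, 70.77], [-126.05, 130.52], [-82.76, 87.17], [-180, 180]. Speed limits (degrees/s): [127.2, 127.2, 147.25, 180, 180, 180].

## Interface

Orientations are given as [roll, pitch, yaw] about the fixed x, y, z axes, in that order (R = Rz(yaw) Ry(pitch) Rx(roll)).
In Python, from workcell import get_obs, camera, camera_params, job_done gives the robot as it stands.
- The arm moves only by the tool servo_tool, never from a script. Its argument "steps" is a list of rows, each an object of numbers: "x", "y", "z": the shift along the world's x, y, z in mm; "yaw": the turn about the world's z in degrees. A call has 1 to 12 rows; each row is the pose to reach, as a shift and turn from the pose measured when the call began; what a row does not reach only later rows make up. A row lasts 1/8 s, in which the tool goes at most 62.5 mm and 10.7 degrees, less where a joint would pass 70% of its speed; a pose out of reach is approached as far as the arm can. A call with a gripper value outside its range is refused whole. "grip" is the finger opening in mm, from 0 to 85.4, set as the call begins (left out, the last holds). The fingers move at their own pace and stop on an object; "grip_force" is the grip in N (left out, the last holds). Time passes only in rows, so rows that repeat a pose let the fingers close. It gives the time, the measured TCP pose, the force and the opening at its end, in the units of the state.
- get_obs(): the state, without advancing time (a new reading comes with each control period).
- camera(name): name is "scene" or "side" or "wrist"; returns (picture, depth): 420x560x3 uint8, red, green, blue; 420x560 float32, m along the optical axis (not along the pixel's ray), 0 where there is no reading.
- camera_params(name): a dict with "intrinsics" (3x3 intrinsics, pixels), "D" ([k1, k2, p1, p2, k3] as OpenCV has them; the pictures are not rectified), "rvec" (rotation vector, rad) and "tvec" (3), from world to camera coordinates, as OpenCV has them; the wrist camera has in their place "hand_eye" (4x4, takes a point from camera to tool coordinates, whose origin is the TCP and whose axes are the flange's). Camera axes: x right, y down, z forward; pixel columns grow to the right and rows downward; lengths in m; the calibration is good to about 2 mm. A picture is of the moment at which its call begins: read the wrist's pose just before it. camera_params takes no time and is no camera call.
- job_done(): hands the job in, once; it reports no verdict.
The state is a dict: "time": time; "q": joint angles; "qd": joint speeds; "joint_efforts": joint torques, N m; "ee_pos": TCP position; "tcp_rot": TCP orientation; "wrist_force": force on the tool from outside, world axes, zero at the start; "torque": the same for the moment, N m; "opening": finger opening in m.
Only numpy, scipy, OpenCV 4.12 (cv2) and the standard library are available. Lean on these libraries where they do the work, as an engineer would, in place of code of your own. Each camera call takes 0.05 s, during which the arm holds its last target.

## Task

Put the loose black knob back on the slab roller's upright D-shaped spindle: press lightly and turn it slowly until its bore finds the flat and it drops fully home on the flange, then turn it clockwise (seen from above) as far as it goes, so its pointer points at the raised mark on the roller. Never press the sprung spindle down hard (stay well under 20 N), leave the cups and the batten where they are, and let go of the knob.

Things in the scene. Friction and masses are not known exactly. Their poses are not given: they have to be found in the camera images.
- knob: Loose black plastic knob, about 0.12 kg, standing upright on the bench. Origin: centre of its underside; z up its axis. Round skirt, radius 24 mm, z = 0 to 21 mm; on it a grip bar 44 mm long (x), 14 mm wide (y), z = 21 to 46 mm: pinch the bar across y. A pointer nose sticks out of the skirt at -x. D-shaped bore in the underside (see point bore).
- pointer (a point): Tip of the knob's pointer nose, 33 mm from the knob's axis (knob -x) and 13 mm above its underside.
- bore (a point): Mouth of the knob's D bore: centre of the knob's underside, axes as the knob's. The bore is 18 mm deep and 17.2 mm in diameter, with its flat on the pointer (-x) side, 5.5 mm from the axis. It enters the spindle at one angle only, with about 0.1 rad of play either way.
- seat (a point): Centre of the spindle flange's top, 128 mm above the bench; z up the spindle's axis, x and y parallel to the roller's (not turning with the shaft). The flange is a steel disc of radius 14 mm; the knob's underside rests on it when home. It and the shaft sink together when pressed (joint sleeve).
- shaft_tip (a point): Centre of the tip of the steel D-shaft, 16 mm above the seat, same axes. Diameter 16 mm, one flat 5 mm from the axis over its full height, 1.2 mm chamfer at the tip. It turns stiffly (0.06 N m). Its angle, counter-clockwise from seat -x to the flat's outward side, is 0 at its clockwise stop; at the start 0.6 to 1.7 rad, not measured: look or feel. The pointer shows it once engaged.
- mark (a point): Middle of the raised steel mark, 22 by 5 mm, on the cheek's top, 47 mm from the spindle's axis towards seat -x. The pointer points at it when the shaft is at its clockwise stop.
- sleeve (a joint): How far flange and shaft together are pushed down against their spring (m), 0 when free, at most 0.008. About 3 N starts it moving, then 4 N per mm; 0.0045 is about 20 N and counts as pressed too hard.
- roller: Bench slab roller, fixed: grey base 200 (x) by 420 (y) mm, two grey cheeks 120 by 60 mm, 110 mm high, at y = -180 and +180 mm, two steel rollers between (top at 118 mm), plywood board 340 by 280 mm at height 73 mm, crank outside the +y cheek. The spindle stands on the -y cheek. Origin: centre of the base's underside.
- cup_pale: White mug, radius 34 mm, 62 mm high, handle at its +y. Leave alone. Origin: centre of its foot.
- cup_blue: Blue cup, radius 34 mm, 58 mm high. Leave alone. Origin: centre of its foot.
- batten: Flat wooden batten 200 (x) by 30 by 10 mm, lying on the bench. Leave alone. Origin: centre of its underside.
Things that resemble listed ones, but are neither listed nor needed, are in the scene too. Leave any green or purple look-alike of the knob alone.

How it is judged:
By the outcome, as a careful person would: the job done as asked, in the order asked, and still so for the second after the job is handed in, with the robot touching nothing.
It also fails if it takes over 72 s, if anything falls off the work surface, if the arm or the gripper's body presses on something with over 40 N, if the wrist force passes 120 N, or if a joint passes its speed limit or range.

## Working session

There is one attempt and no reset: what is moved stays moved. The work goes in short steps, Python scripts to look and compute and a tool call to move; the robot and the scene stay as the last step left them, time stands still between calls to the robot, and variables do not carry over. Pictures are saved under pics/ and viewed, and the job is handed in when it is done.

Besides the shell and the picture viewer there is one more tool, called after "Request:" by a JSON object that holds its "method" and its "body". servo_tool: Moves the arm, as the interface text tells. Its arguments: {"type":"object","properties":{"steps":{"type":"array"},"grip":{"type":"number"},"grip_force":{"type":"number"}},"required":["steps"]}

```bash
mkdir -p pics; ls; python3 - <<'E'
from workcell import get_obs,camera,camera_params
import cv2,numpy as np
o=get_obs();print(o)
for n in["scene","side","wrist"]:
    p,d=camera(n);cv2.imwrite(f"pics/{n}0.png",p[:,:,::-1]);np.save(f"pics/{n}0.npy",d);np.save(f"pics/{n}0rgb.npy",p)
    print(n,camera_params(n))
E
```

```text
pics
{'time': 0.0, 'q': array([6.58323457e+01, 5.01092741e+00, 1.00349447e+01, 9.50998138e+01,
       1.53857177e-03, 8.99996117e+01]), 'qd': array([-0.04233373, -0.00733851,  0.0788649 ,  0.05780325,  0.13075434,
       -0.04381728]), 'joint_efforts': array([ 1.35663231e-03, -5.20398760e+01,  4.64792633e+01,  1.69150456e-02,
        1.37671914e-04, -1.41935061e-05]), 'ee_pos': array([0.22508632, 0.50161418, 0.2525891 ]), 'tcp_rot': array([-1.79924204e+02, -1.53908405e-03,  1.55832732e+02]), 'wrist_force': array([ 0.81020734, -0.40726276,  0.18670675]), 'torque': array([ 0.04184881, -0.02601629,  0.01770051]), 'opening': 0.0853770141581893}
scene {'intrinsics': array([[380.17134339,   0.        , 279.14523238],
       [  0.        , 380.17134339, 207.19647634],
       [  0.        ,   0.        ,   1.        ]]), 'D': array([-0.09230394,  0.        ,  0.        ,  0.        ,  0.        ]), 'rvec': array([ 2.15859641,  1.16381733, -0.43435511]), 'tvec': array([-0.24498699, -0.28754748,  1.32663535])}
side {'intrinsics': array([[433.25374594,   0.        , 278.19048955],
       [  0. 
[... 190 characters left out ...]
149883, -0.6223553 ,  0.21933141]), 'tvec': array([-0.49025781,  0.21414764,  1.00030629])}
wrist {'intrinsics': array([[320.08608322,   0.        , 277.34049211],
       [  0.        , 320.08608322, 208.27209629],
       [  0.        ,   0.        ,   1.        ]]), 'D': array([-0.00337448,  0.        ,  0.        ,  0.        ,  0.        ]), 'hand_eye': array([[-2.56440430e-04, -9.63584912e-01, -2.67402416e-01,
         6.82049103e-02],
       [ 9.99999795e-01, -9.01796222e-05, -6.34043090e-04,
        -7.85388027e-04],
       [ 5.86840106e-04, -2.67402524e-01,  9.63584737e-01,
        -1.20320669e-01],
       [ 0.00000000e+00,  0.00000000e+00,  0.00000000e+00,
         1.00000000e+00]])}
```

View pics/scene0.png

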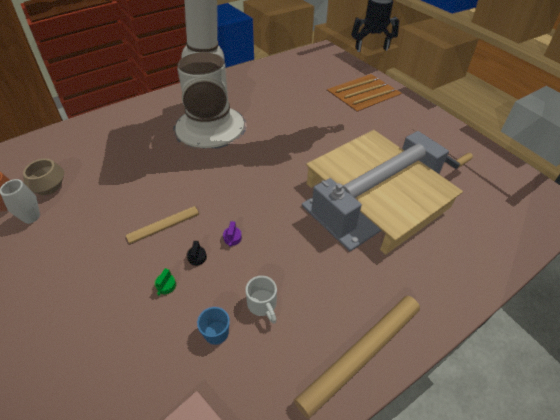

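View pics/side0.png

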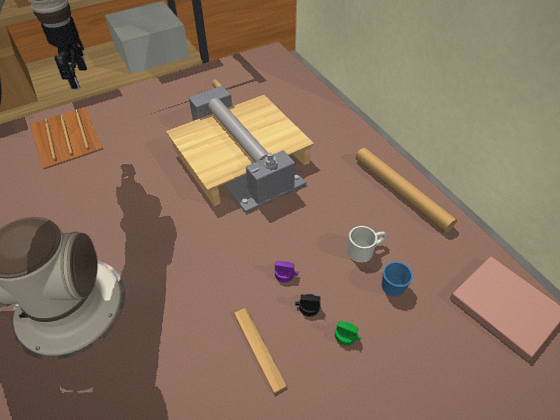

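View pics/wrist0.png

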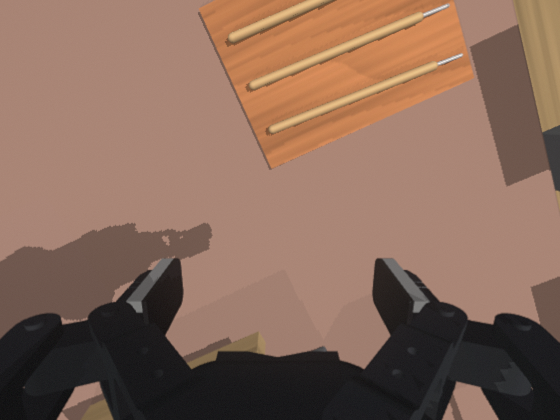

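The scene picture shows the black knob at (197,252) between the green (165,282) and purple (232,234) look-alikes, and the spindle at about (338,190). In the side picture the knob is at (310,304) and the spindle at about (270,160).

```bash
cat > h.py <<'E'
from workcell import get_obs,camera,camera_params,job_done
import cv2,numpy as np
from scipy.spatial.transform import Rotation as R
def pose(name,o=None):
    P=camera_params(name)
    if name!="wrist":
        Rc=cv2.Rodrigues(P["rvec"])[0]; return P,Rc.T,-Rc.T@P["tvec"]
    T=np.eye(4);T[:3,:3]=R.from_euler('xyz',o["tcp_rot"],degrees=True).as_matrix();T[:3,3]=o["ee_pos"]
    W=T@P["hand_eye"];return P,W[:3,:3],W[:3,3]
def ray(name,uv,o=None):
    P,Rw,c=pose(name,o)
    n=cv2.undistortPoints(np.array(uv,float).reshape(-1,1,2),P["intrinsics"],P["D"]).reshape(-1,2)
    return c,np.c_[n,np.ones(len(n))]@Rw.T
def onplane(name,uv,z,o=None):
    c,d=ray(name,uv,o);return c+d*((z-c[2])/d[:,2])[:,None]
def proj(name,X,o=None):
    P,Rw,c=pose(name,o)
    r=cv2.Rodrigues(Rw.T)[0];return cv2.projectPoints(np.array(X,float).reshape(-1,1,3),r,-Rw.T@c,P["intrinsics"],P["D"])[0].reshape(-1,2)
def cloud(name,d,o=None):
    v,u=np.mgrid[:d.shape[0],:d.shape[1]]
    c,r=ray(name,np.c_[u.ravel(),v.ravel()],o)
    return (c+r*d.ravel()[:,None]).reshape(*d.shape,3)
def snap(name,tag):
    o=get_obs();p,d=camera(name);cv2.imwrite(f"pics/{tag}.png",p[:,:,::-1]);return o,p,d
E
python3 - <<'E'
from h import *
for n in["scene","side"]:
    p=np.load(f"pics/{n}0rgb.npy");d=np.load(f"pics/{n}0.npy");C=cloud(n,d)
    c0=(197,252) if n=="scene" else (310,304)
    m=(p.max(2)<45);m2=np.zeros_like(m);m2[c0[1]-20:c0[1]+20,c0[0]-20:c0[0]+20]=1;m&=m2
    X=C[m];print(n,m.sum(),X[:,2].min(),X[:,2].max())
    for lo,hi in((.015,.0225),(.04,.05)):
        s=X[(X[:,2]>lo)&(X[:,2]<hi)];print(lo,len(s),s.mean(0),s.min(0),s.max(0))
    s=X[X[:,2]>.04][:,:2];w,v=np.linalg.eigh(np.cov(s.T));print("bar dir",np.degrees(np.arctan2(v[1,1],v[0,1])))
    uv=(338,188) if n=="scene" else (270,160)
    print("spindle",onplane(n,[uv],.14))
    y,x=uv[1],uv[0];S=C[y-25:y+45,x-40:x+40].reshape(-1,3);k=S[(S[:,2]>.135)&(S[:,2]<.15)];print(len(k),k.mean(0),k.min(0),k.max(0))
    for z in (.105,.115): 
        k=S[abs(S[:,2]-.110)<.003];
    print("cheek top",len(k),k.mean(0),cv2.minAreaRect((k[:,:2]*1000).astype(np.float32)))
    cv2.imwrite(f"pics/{n}0z.png",np.hstack([cv2.resize(p[y-40:y+40,x-40:x+40,::-1],(400,400),interpolation=2),cv2.resize(p[c0[1]-30:c0[1]+30,c0[0]-30:c0[0]+30,::-1],(400,400),interpolation=2)]))
E
```

```text
scene 302 0.001708922521039602 0.7925753775283156
0.015 104 [ 0.49679487 -0.2784027   0.02018625] [ 0.46909867 -0.30202378  0.01522317] [ 0.51089511 -0.25747711  0.02248306]
0.04 80 [ 0.49250173 -0.28057667  0.04578025] [ 0.47134939 -0.29576133  0.04002594] [ 0.50823204 -0.26403833  0.04995119]
bar dir 166.1461947090178
spindle [[0.5870205 0.074652  0.14     ]]
28 [0.5849458  0.07860709 0.14155213] [0.57650446 0.07389114 0.1354839 ] [0.59125679 0.08638206 0.14578995]
cheek top 755 [0.58810203 0.08910003 0.10973374] ((580.4384155273438, 145.23025512695312), (117.18693542480469, 191.91627502441406), 2.8254306316375732)
side 295 0.0027729654626295064 0.904615673454011
0.015 99 [ 0.48134312 -0.28845333  0.02004947] [ 0.46430912 -0.30255213  0.01503208] [ 0.5033572  -0.26119663  0.02248372]
0.04 61 [ 0.48828721 -0.28166386  0.04442247] [ 0.46690292 -0.29318896  0.04018786] [ 0.5059102  -0.26426967  0.04905657]
bar dir 52.20331964671038
spindle [[0.57504036 0.06565561 0.14      ]]
30 [0.58281496 0.07785111 0.14335538] [0.57485776 0.07319072 0.13581871] [0.59070982 0.08438883 0.1483638 ]
cheek top 669 [0.57866228 0.08924255 0.11028165] ((580.7603759765625, 138.5637969970703), (119.75084686279297, 181.0731964111328), 1.3258293867111206)
```

View pics/scene0z.png

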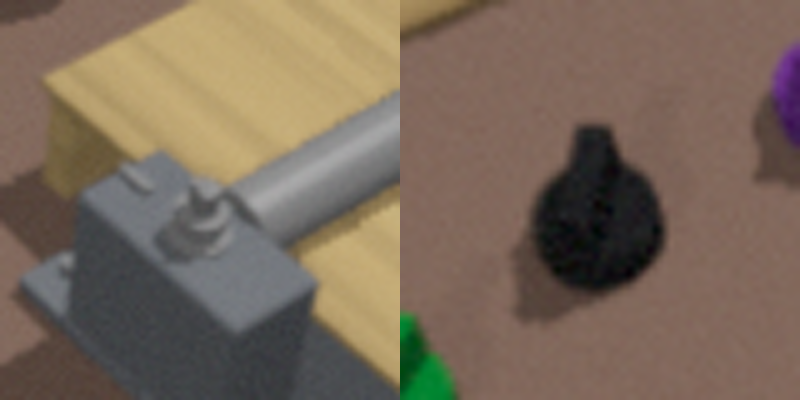

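View pics/side0z.png

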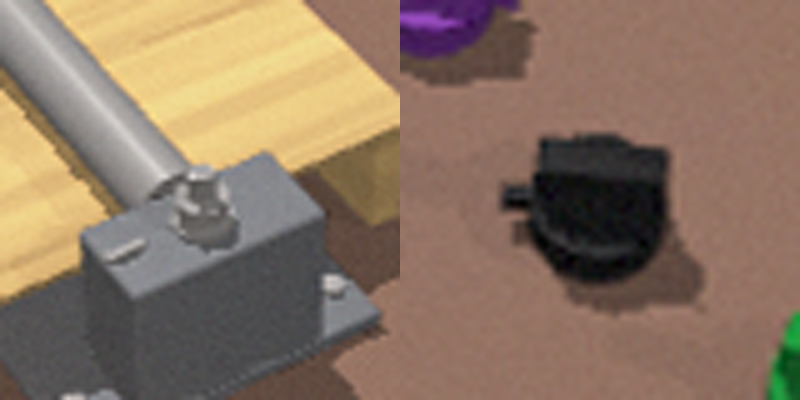

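The roller is nearly aligned with the world axes, since the mark lies on the spindle's world −x side. The knob's pointer faces roughly world −x. I'll look at the spindle from above with the wrist camera next.

Request:
{"method": "servo_tool", "body": {"steps": [{"x": 180,"y": -212,"z": 35,"yaw": -45},{"x": 360,"y": -424,"z": 35,"yaw": -90},{"x": 360,"y": -424,"z": 35,"yaw": -90},{"x": 360,"y": -424,"z": 35,"yaw": -90},{"x": 360,"y": -424,"z": 35,"yaw": -90},{"x": 360,"y": -424,"z": 35,"yaw": -90},{"x": 360,"y": -424,"z": 35,"yaw": -90},{"x": 360,"y": -424,"z": 35,"yaw": -90},{"x": 360,"y": -424,"z": 35,"yaw": -90},{"x": 360,"y": -424,"z": 35,"yaw": -90},{"x": 360,"y": -424,"z": 35,"yaw": -90},{"x": 360,"y": -424,"z": 35,"yaw": -90}]}}

```text
time: 1.65
ee_pos: [0.5845, 0.0787, 0.288]
tcp_rot: [-179.9, -0.0, 65.9]
wrist_force: [-0.4, -0.0, 0.3]
opening: 0.0856
```

```bash
python3 - <<'E'
from h import *
o,p,d=snap("wrist","w1");np.savez("pics/w1.npz",p=p,d=d,**o)
print(o["time"],o["ee_pos"],o["tcp_rot"],o["q"],o["qd"],o["wrist_force"])
cv2.imwrite("pics/w1z.png",cv2.resize(p[100:300,150:400,::-1],(750,600),interpolation=cv2.INTER_CUBIC))
E
```

```text
1.65 [0.58447746 0.07870691 0.2879902 ] [-1.79944294e+02 -1.22653241e-02  6.59364203e+01] [7.65171608e+00 1.16674346e+01 2.14665572e+01 9.98400621e+01
 3.97182827e-02 1.21715276e+02] [ 0.28759499 -0.34719153  0.08541116 -0.11876489 -0.00358924  0.03238483] [-0.36640288 -0.03388608  0.28912154]
```

View pics/w1.png

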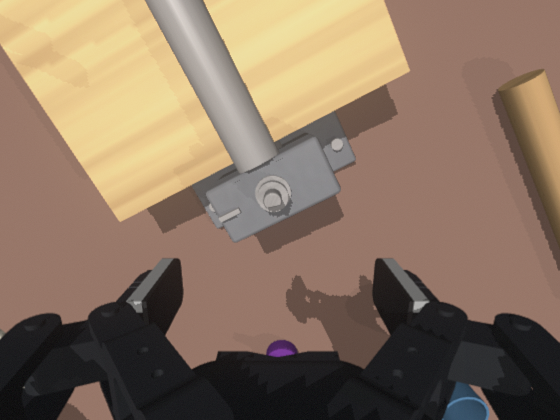

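View pics/w1z.png

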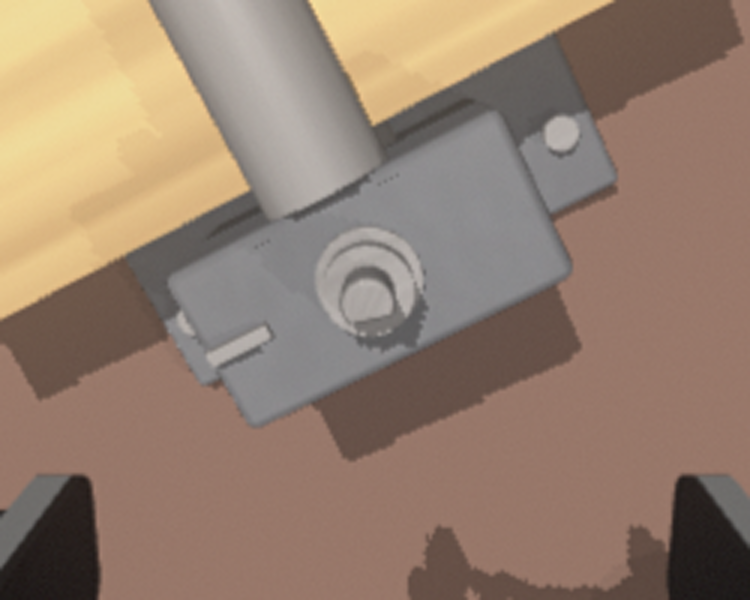

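The wrist picture shows the spindle at (273,198), with the mark to its left at (230,215). The shaft's flat is on its lower side in the picture, so I'll zoom in to measure it.

```bash
python3 - <<'E'
from h import *
z=np.load("pics/w1.npz");p=z["p"];d=z["d"]
c=p[170:225,245:305]
c=np.clip((c.astype(float)-60)*1.5,0,255).astype(np.uint8)
a=cv2.resize(c[:,:,::-1],(600,550),interpolation=cv2.INTER_NEAREST);cv2.imwrite("pics/w1zz.png",a)
o={k:z[k] for k in("ee_pos","tcp_rot")}
C=cloud("wrist",d,o)
t=C[170:225,245:305]
m=(t[...,2]>.14)&(t[...,2]<.15)
print(m.sum(),t[m].mean(0),t[m].min(0),t[m].max(0),np.median(t[m][:,2]))
f=(t[...,2]>.124)&(t[...,2]<.133);print("flange",f.sum(),t[f].min(0),t[f].max(0))
cv2.imwrite("pics/mm.png",cv2.resize(np.dstack([m*255,f*255,f*0]).astype(np.uint8),(600,550),interpolation=0))
for n,mm,zz in(("tip",m,.144),("flange",(m|f|((t[...,2]>.12))),.128)):
    k=cv2.findContours(mm.astype(np.uint8),0,1)[0];k=max(k,key=len).reshape(-1,2)+[245,170]
    X=onplane("wrist",k,zz,o);print(n,cv2.minEnclosingCircle((X[:,:2]*1000).astype(np.float32)))
E
```

```text
241 [0.58002269 0.08176888 0.14351981] [0.57156367 0.07460406 0.14025571] [0.58741158 0.08837272 0.14604775] 0.1435577071383024
flange 475 [0.5659304  0.06650458 0.12400376] [0.59348751 0.09457699 0.13283043]
tip ((579.9147338867188, 81.30075073242188), 8.041659355163574)
flange ((580.2332153320312, 81.46170043945312), 15.010724067687988)
```

View pics/w1zz.png

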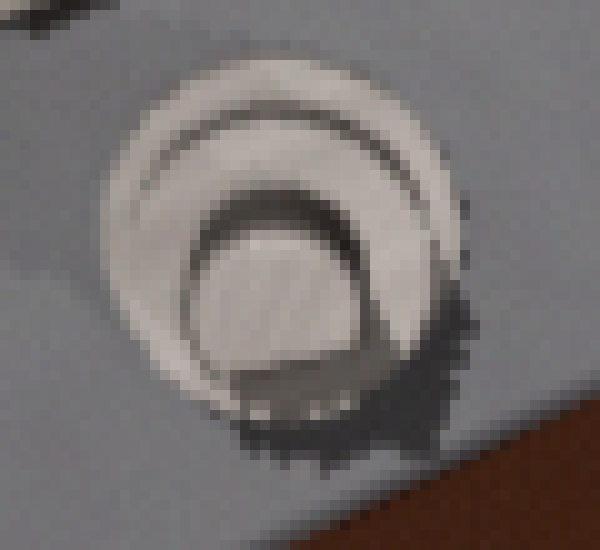

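View pics/mm.png

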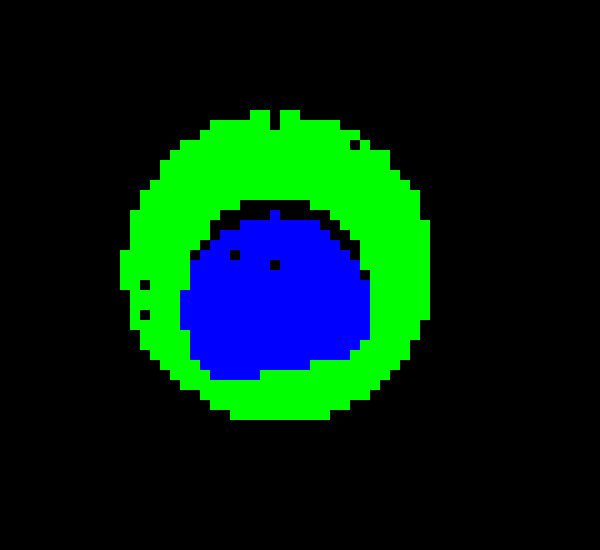

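```bash
python3 - <<'E'
from h import *
z=np.load("pics/w1.npz");p=z["p"];d=z["d"];o={k:z[k] for k in("ee_pos","tcp_rot")}
a,b=onplane("wrist",[(245+23,170+37.5),(245+36,170+35)],.144,o)
e=b-a;print("flat edge dir",np.degrees(np.arctan2(e[1],e[0])),"mid",(a+b)/2)
C=cloud("wrist",d,o)[100:260,180:360]
m=(abs(C[...,2]-.110)<.004).astype(np.uint8)
k=max(cv2.findContours(m,0,1)[0],key=cv2.contourArea).reshape(-1,2)+[180,100]
X=onplane("wrist",k,.110,o);print(cv2.minAreaRect((X[:,:2]*1000).astype(np.float32)))
# mark
q=onplane("wrist",[(150+208/3,100+360/3),(150+270/3,100+333/3)],.112,o);v=q[1]-q[0];print("mark",q.mean(0),np.degrees(np.arctan2(v[1],v[0])),np.linalg.norm(v))
q=onplane("wrist",[(150+258/3,100+425/3),(150+568/3,100+272/3)],.108,o);v=q[1]-q[0];print("edge",np.degrees(np.arctan2(v[1],v[0])),np.linalg.norm(v))
# roller cylinder: ridge pixels
E
```

```text
flat edge dir -12.796447236857935 mid [0.57967518 0.0755991  0.144     ]
((577.8843994140625, 117.63905334472656), (118.85411834716797, 132.15306091308594), 2.9411842823028564)
mark [0.53238883 0.07703009 0.112     ] 0.0063219012139494254 0.022301820061797522
edge 3.329412710911792 0.11369570252357113
```

Request:
{"method": "servo_tool", "body": {"steps": [{"x": -50,"y": -180,"z": 0,"yaw": 40},{"x": -94,"y": -360,"z": -80,"yaw": 95},{"x": -94,"y": -360,"z": -80,"yaw": 95},{"x": -94,"y": -360,"z": -80,"yaw": 95},{"x": -94,"y": -360,"z": -80,"yaw": 95},{"x": -94,"y": -360,"z": -80,"yaw": 95},{"x": -94,"y": -360,"z": -80,"yaw": 95},{"x": -94,"y": -360,"z": -80,"yaw": 95},{"x": -94,"y": -360,"z": -80,"yaw": 95},{"x": -94,"y": -360,"z": -80,"yaw": 95},{"x": -94,"y": -360,"z": -80,"yaw": 95}]}}

```text
time: 3.08
ee_pos: [0.4906, -0.2803, 0.2085]
tcp_rot: [-180.0, 0.0, 161.0]
wrist_force: [-0.5, 0.3, 0.9]
opening: 0.0855
```

```bash
cat > kn.py <<'E'
from h import *
import sys
tag=sys.argv[1]
o,p,d=snap("wrist",tag);np.savez(f"pics/{tag}.npz",p=p,d=d,**o)
print(o["time"],o["ee_pos"],o["tcp_rot"],o["q"],o["wrist_force"])
C=cloud("wrist",d,o)
c=proj("wrist",[[.49,-.281,.03]],o)[0];print(c)
E
python3 kn.py w2
```

```text
3.075 [ 0.49064623 -0.28034786  0.20845258] [-1.79952356e+02  1.48554611e-02  1.60997545e+02] [-2.97224948e+01  6.32423160e+00  6.55718145e+00  9.02094914e+01
 -4.40493130e-02 -1.07200424e+01] [-0.50760894  0.30756059  0.93052112]
[277.60047283 193.08645757]
```

View pics/w2.png

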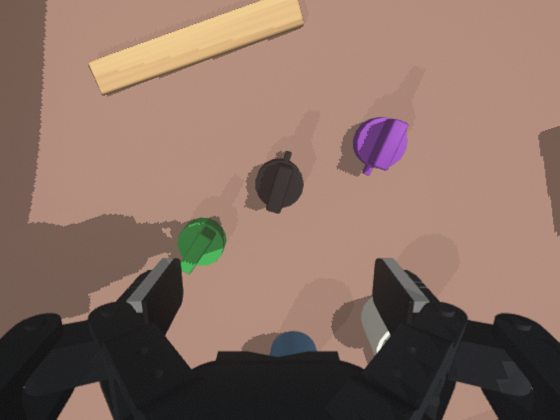

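The wrist picture shows the black knob at (279,185), pointer up at (287,155). Green (203,240) and purple (381,142) are on either side.

```bash
cat > bar.py <<'E'
from h import *
import sys
z=np.load(f"pics/{sys.argv[1]}.npz");p=z["p"];d=z["d"];o={k:z[k] for k in("ee_pos","tcp_rot")}
C=cloud("wrist",d,o)
x,y=[float(v) for v in sys.argv[2:4]]
near=(np.hypot(C[...,0]-x,C[...,1]-y)<.045)
top=near&(abs(C[...,2]-.046)<.006)
k=max(cv2.findContours(top.astype(np.uint8),0,1)[0],key=cv2.contourArea).reshape(-1,2)
X=onplane("wrist",k,.046,o)[:,:2]*1000
print("bar",len(k),cv2.minAreaRect(X.astype(np.float32)),X.mean(0), "z",np.median(C[top][:,2]))
P=C[top][:,:2];w,v=np.linalg.eigh(np.cov(P.T));print("bar pca",P.mean(0),np.degrees(np.arctan2(v[1,1],v[0,1])))
dark=near&(p.max(2)<75)&(C[...,2]>.004)
k=max(cv2.findContours(dark.astype(np.uint8),0,1)[0],key=cv2.contourArea)
sk=near&(C[...,2]>.016)&(C[...,2]<.0245)&(p.max(2)<75);S=C[sk][:,:2]*1000
print("skirt",cv2.minEnclosingCircle(S.astype(np.float32)))
cv2.imwrite(f"pics/{sys.argv[1]}m.png",np.dstack([top*255,sk*255,dark*255]).astype(np.uint8)[100:300,180:380].repeat(3,0).repeat(3,1))
g=(C[...,2]>.01)&(C[...,2]<.06)
for n,mm in(("green",(p[...,1]>p[...,0].astype(int)+40)),("purple",(p[...,2]>p[...,1].astype(int)+60)&(p[...,0]>p[...,1].astype(int)+40))):
    q=C[mm&g];
    if len(q):print(n,q.min(0),q.max(0))
E
python3 bar.py w2 .49 -.281
```

```text
bar 114 ((483.86126708984375, -277.4666748046875), (14.037177085876465, 43.96993637084961), 54.51358413696289) [ 483.63165065 -277.34221184] z 0.045543147283332586
bar pca [ 0.48368041 -0.27730144] 144.6382691569334
skirt ((479.4658508300781, -275.74169921875), 27.640106201171875)
green [ 0.49382672 -0.39812461  0.01035319] [ 0.5406221  -0.3512456   0.04736504]
purple [ 0.45469193 -0.19653396  0.0143362 ] [ 0.50343555 -0.14909484  0.04821266]
```

View pics/w2m.png

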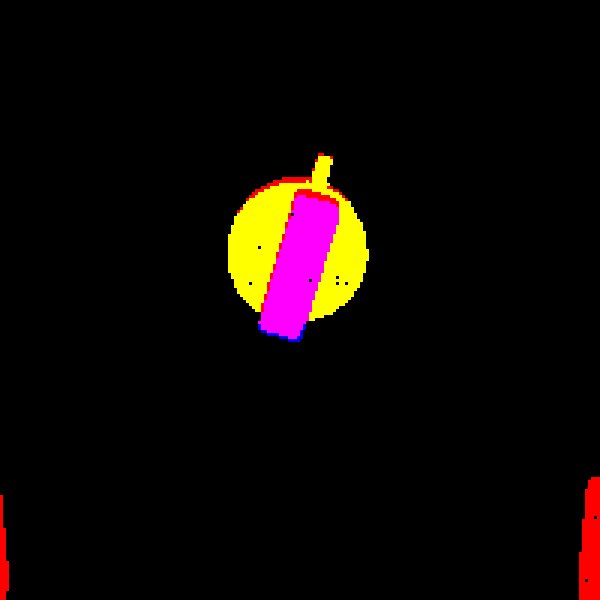

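Request:
{"method": "servo_tool", "body": {"steps": [{"x": -7,"y": 3,"z": -50,"yaw": -16.4},{"x": -7,"y": 3,"z": -50,"yaw": -16.4},{"x": -7,"y": 3,"z": -50,"yaw": -16.4},{"x": -7,"y": 3,"z": -50,"yaw": -16.4}], "grip": 45}}

```text
time: 3.62
ee_pos: [0.4841, -0.2775, 0.1593]
tcp_rot: [-180.0, 0.1, 144.7]
wrist_force: [-1.0, 0.0, 0.1]
opening: 0.0448
```

```bash
python3 kn.py w3; python3 bar.py w3 .484 -.277
```

```text
3.625 [ 0.48414662 -0.27747328  0.15930252] [-1.79963659e+02  9.90825339e-02  1.44666369e+02] [-2.97962567e+01  5.11124336e+00 -1.72385446e-01  8.46212577e+01
 -4.57321254e-02  5.53736811e+00] [-9.74772547e-01  5.89873820e-04  8.39099152e-02]
[279.33596255 214.57981318]
bar 139 ((483.6620178222656, -276.94207763671875), (13.642866134643555, 43.52117156982422), 54.297828674316406) [ 483.45922324 -277.01996726] z 0.04560355845100908
bar pca [ 0.48324896 -0.27685338] 143.92338133290014
skirt ((479.825927734375, -275.2655334472656), 27.915678024291992)
green [ 0.51689562 -0.3776043   0.01913494] [ 0.5403772  -0.35155475  0.02232837]
purple [ 0.45452607 -0.19632631  0.0150087 ] [ 0.50418264 -0.14903989  0.04752483]
```

View pics/w3.png

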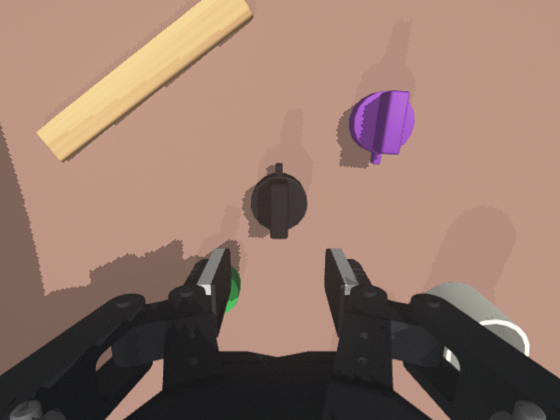

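```bash
python3 - <<'E'
from h import *
print(onplane("scene",[(262,288),(214,322)],.06), onplane("side",[(362,236),(397,270)],.06))
E
```

```text
[[ 0.67990414 -0.20343201  0.06      ]
 [ 0.69403556 -0.32860339  0.06      ]] [[ 0.68135015 -0.20345549  0.06      ]
 [ 0.69351009 -0.32153917  0.06      ]]
```

Request:
{"method": "servo_tool", "body": {"steps": [{"x": -0.5,"y": 0.5,"z": -50,"yaw": -0.5},{"x": -0.5,"y": 0.5,"z": -90,"yaw": -0.5},{"x": -0.5,"y": 0.5,"z": -106,"yaw": -0.5},{"x": -0.5,"y": 0.5,"z": -113,"yaw": -0.5},{"x": -0.5,"y": 0.5,"z": -113,"yaw": -0.5},{"x": -0.5,"y": 0.5,"z": -113,"yaw": -0.5}]}}

```text
time: 4.42
ee_pos: [0.4844, -0.2775, 0.0478]
tcp_rot: [-180.0, 0.2, 144.1]
wrist_force: [1.1, -0.3, 0.1]
opening: 0.0448
```

Request:
{"method": "servo_tool", "body": {"steps": [{"z": 0},{"z": 0},{"z": 0},{"z": 0},{"z": 0}], "grip": 8, "grip_force": 40}}

```text
schema error: expected keys x, y, z, yaw
```

Request:
{"method": "servo_tool", "body": {"steps": [{"x": -0.5,"y": 0.5,"z": -1.5,"yaw": 0},{"x": -0.5,"y": 0.5,"z": -1.5,"yaw": 0},{"x": -0.5,"y": 0.5,"z": -1.5,"yaw": 0},{"x": -0.5,"y": 0.5,"z": -1.5,"yaw": 0},{"x": -0.5,"y": 0.5,"z": -1.5,"yaw": 0},{"x": -0.5,"y": 0.5,"z": -1.5,"yaw": 0}], "grip": 8, "grip_force": 40}}

```text
time: 5.18
ee_pos: [0.4842, -0.2771, 0.047]
tcp_rot: [-180.0, 0.3, 144.2]
wrist_force: [-0.2, 0.6, 5.4]
opening: 0.0128
```

Request:
{"method": "servo_tool", "body": {"steps": [{"x": 0,"y": 0,"z": 20,"yaw": 0},{"x": 0,"y": 0,"z": 60,"yaw": 0},{"x": 0,"y": 0,"z": 60,"yaw": 0},{"x": 0,"y": 0,"z": 60,"yaw": 0}]}}

```text
time: 5.68
ee_pos: [0.4839, -0.277, 0.106]
tcp_rot: [-180.0, 0.2, 144.2]
wrist_force: [-0.0, -0.4, -2.1]
opening: 0.0133
```

```bash
python3 kn.py w4; python3 -c "
from h import *
o=get_obs();print(o['wrist_force'],o['torque'],o['opening'])"
```

```text
5.675 [ 0.4838825  -0.27695709  0.10600888] [-179.97686723    0.21996706  144.15190384] [-2.97634342e+01  5.46489616e+00 -5.68272812e+00  7.86360999e+01
 -4.63184371e-02  6.08461895e+00] [-0.03978237 -0.39291719 -2.14591287]
[279.38965298 238.56204266]
[ 0.00587699 -0.91717364 -1.77178468] [ 0.00808614  0.01177652 -0.01501832] 0.013277317711060738
```

View pics/w4.png

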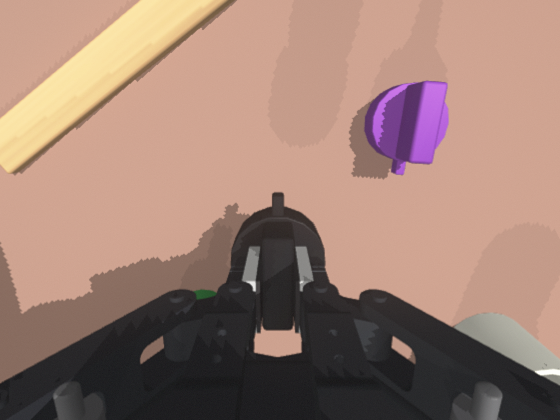

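The knob is held straight in the jaws, with its pointer tip at (278,194). I'll move to the viewing pose beside the spindle.

Request:
{"method": "servo_tool", "body": {"steps": [{"x": 0,"y": 0,"z": 60,"yaw": 10},{"x": 10,"y": 40,"z": 120,"yaw": 20},{"x": 107,"y": 407,"z": 144,"yaw": 113},{"x": 107,"y": 407,"z": 144,"yaw": 113},{"x": 107,"y": 407,"z": 144,"yaw": 113},{"x": 107,"y": 407,"z": 144,"yaw": 113},{"x": 107,"y": 407,"z": 144,"yaw": 113},{"x": 107,"y": 407,"z": 144,"yaw": 113},{"x": 107,"y": 407,"z": 144,"yaw": 113},{"x": 107,"y": 407,"z": 144,"yaw": 113},{"x": 107,"y": 407,"z": 144,"yaw": 113},{"x": 107,"y": 407,"z": 144,"yaw": 113}]}}

```text
time: 7.22
ee_pos: [0.5904, 0.1302, 0.248]
tcp_rot: [179.9, 0.1, -102.9]
wrist_force: [-0.0, 0.7, -1.3]
opening: 0.0127
```

Request:
{"method": "servo_tool", "body": {"steps": [{"x": 0,"y": 0,"z": 0,"yaw": 0}]}}

```text
time: 7.35
ee_pos: [0.5903, 0.1302, 0.2473]
tcp_rot: [179.9, 0.1, -103.1]
wrist_force: [0.2, -0.3, -0.9]
opening: 0.0129
```

```bash
python3 kn.py w5
```

```text
7.35 [0.59026928 0.13015198 0.24727944] [ 1.79853534e+02  8.22154047e-02 -1.03053766e+02] [ 12.37484789  12.65328037  18.04408873  95.48778321   0.13714082
 -64.57160706] [ 0.23719648 -0.31936469 -0.88626632]
[ 282.08660987 -386.22520659]
```

View pics/w5.png

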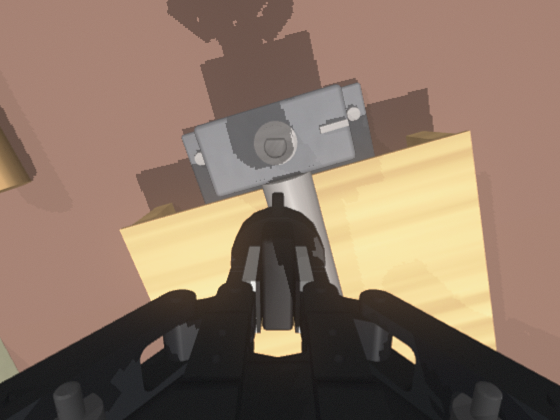

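The spindle is at (275,145), in shadow, with the mark at (333,126). The knob's pointer tip is at (278,194), aimed almost at the spindle.

```bash
python3 - <<'E'
from h import *
z=np.load("pics/w5.npz");p=z["p"];d=z["d"];o={k:z[k] for k in("ee_pos","tcp_rot")}
C=cloud("wrist",d,o)
x0,y0=245,115;t=C[y0:y0+60,x0:x0+60]
m=(t[...,2]>.138)&(t[...,2]<.15);f=t[...,2]>.121
print(np.median(t[m][:,2]))
for n,mm,zz in(("tip",m,.144),("flange",f,.128)):
    k=cv2.findContours(mm.astype(np.uint8),0,1)[0];k=max(k,key=len).reshape(-1,2)+[x0,y0]
    X=onplane("wrist",k,zz,o);print(n,cv2.minEnclosingCircle((X[:,:2]*1000).astype(np.float32)),cv2.fitEllipse((X[:,:2]*1000).astype(np.float32)))
# mark
q=p[100:150,310:365].astype(int);
c=p[y0:y0+60,x0:x0+60];c=np.clip((c.astype(float)-30)*2.2,0,255).astype(np.uint8)
cv2.imwrite("pics/w5z.png",cv2.resize(c[:,:,::-1],(600,600),interpolation=0))
c=p[75:205,180:380]
cv2.imwrite("pics/w5y.png",cv2.resize(c[:,:,::-1],(800,520),interpolation=cv2.INTER_CUBIC))
T=np.eye(4);T[:3,:3]=R.from_euler('xyz',o["tcp_rot"],degrees=True).as_matrix();T[:3,3]=o["ee_pos"]
L=(C-T[:3,3])@T[:3,:3]
# knob in tool frame: skirt top z ~ .026, pointer
s=(L[...,2]>.02)&(L[...,2]<.05)&(abs(L[...,0])<.05)&(abs(L[...,1])<.03)&(p.max(2)<70)
S=L[s];print("knob pts",len(S),S.min(0),S.max(0))
pt=S[S[:,0]>.027];print("pointer",pt.mean(0),pt.max(0),pt.min(0))
sk=S[(S[:,2]<.03)];print("skirt top z",np.median(sk[:,2]),sk.max(0),sk.min(0))
E
```

```text
0.14361329823653446
tip ((579.4902954101562, 80.72442626953125), 7.858950138092041) ((579.6591796875, 81.48358917236328), (13.223400115966797, 15.844520568847656), 77.60806274414062)
flange ((579.40283203125, 81.18275451660156), 14.358785629272461) ((579.4803466796875, 80.82775115966797), (27.18577766418457, 27.463394165039062), 161.3462371826172)
knob pts 2164 [ 0.00215585 -0.02182126  0.02001129] [0.03338856 0.02219616 0.04500948]
pointer [0.03056102 0.00057485 0.03000359] [0.03338856 0.00339432 0.03718531] [ 0.02706385 -0.00195913  0.0281421 ]
skirt top z 0.026421573327564642 [0.03327621 0.02219616 0.02997532] [ 0.00215585 -0.02182126  0.02001129]
```

View pics/w5z.png

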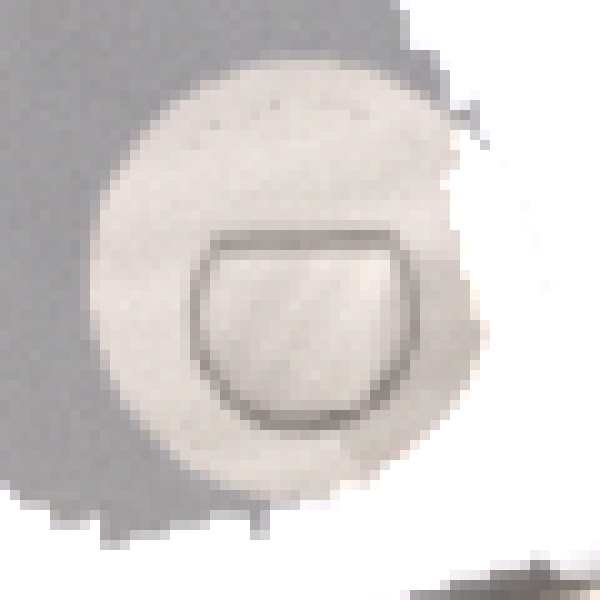

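View pics/w5y.png

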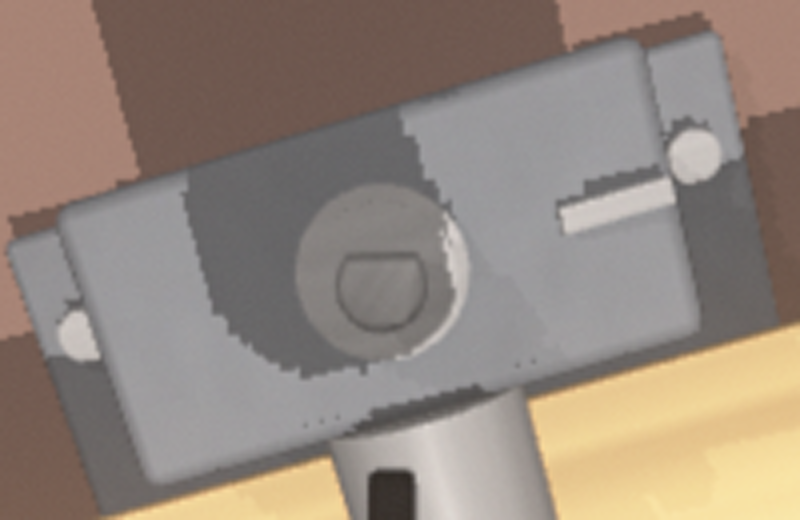

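```bash
python3 - <<'E'
from h import *
z=np.load("pics/w5.npz");o={k:z[k] for k in("ee_pos","tcp_rot")}
Rm=R.from_euler('xyz',o["tcp_rot"],degrees=True).as_matrix()
def tl(X): return (X-o["ee_pos"])@Rm
s=onplane("wrist",[(275.5+.0,146.4)],.143,o)[0];print("shaft",s,tl(s))
# flange rim left x=253.8,right ~293.8?, top 120.5 bottom 165
fl=onplane("wrist",[(254,143),(293.5,143),(274.5,120.7),(274.5,165)],.128,o);print(fl,(fl[0]+fl[1])/2,(fl[2]+fl[3])/2)
# skirt extremes in pic: top edge at rows
p=z["p"];g=p.max(2)<70
for r in (200,205,235,245,255): 
    c=np.where(g[r,225:335])[0]+225;print(r,c.min(),c.max())
c=np.where(g[180:260,278])[0]+180;print("ptr top",c.min())
# edges cheek
q=onplane("wrist",[(180+565/4,75+45/4),(180+140/4,75+165/4)],.110,o)
q2=onplane("wrist",[(180+210/4,75+170/4),(180+610/4,75+48/4)],.109,o);v=q2[1]-q2[0];print("edge",np.degrees(np.arctan2(v[1],v[0])))
m=onplane("wrist",[(180+562/4,75+217/4),(180+672/4,75+193/4)],.113,o);v=m[1]-m[0];print("mark",m.mean(0),np.degrees(np.arctan2(v[1],v[0])),np.linalg.norm(v)); v=m.mean(0)-s;print(np.degrees(np.arctan2(v[1],v[0])),np.linalg.norm(v[:2]))
E
```

```text
shaft [0.57920735 0.08097294 0.143     ] [ 0.05055626 -0.00059815  0.10420581]
[[0.59435324 0.07617306 0.128     ]
 [0.56607184 0.08274446 0.128     ]
 [0.57606494 0.06418374 0.128     ]
 [0.58337421 0.09533675 0.128     ]] [0.58021254 0.07945876 0.128     ] [0.57971957 0.07976024 0.128     ]
200 272 282
205 272 282
235 238 317
245 234 314
255 233 312
ptr top 193
edge -176.86503330288704
mark [0.53225532 0.07866331 0.113     ] 178.99549737504492 0.021479681412767817
-177.18381136192724 0.04700879692738518
```

Request:
{"method": "servo_tool", "body": {"steps": [{"x": -10.5,"y": -49,"z": 0,"yaw": 0},{"x": -10.5,"y": -49,"z": -25,"yaw": 0},{"x": -10.5,"y": -49,"z": -45,"yaw": 0},{"x": -10.5,"y": -49,"z": -50,"yaw": 0},{"x": -10.5,"y": -49,"z": -50,"yaw": 0}]}}

```text
time: 8.02
ee_pos: [0.5797, 0.0811, 0.1973]
tcp_rot: [179.8, 0.1, -103.1]
wrist_force: [-0.7, -0.4, -0.1]
opening: 0.0132
```

```bash
cat > ss.py <<'E'
from h import *
import sys
o=get_obs();print(o["time"],o["ee_pos"],o["tcp_rot"],o["wrist_force"],o["torque"],o["opening"])
s=np.array([.5795,.0810,.144]);out=[]
for n in("side","scene"):
    p,d=camera(n);c=proj(n,[s])[0].astype(int);
    q=p[c[1]-35:c[1]+35,c[0]-28:c[0]+28,::-1];out.append(cv2.resize(q,(400,500),interpolation=cv2.INTER_CUBIC))
cv2.imwrite(f"pics/{sys.argv[1]}.png",np.hstack(out))
E
python3 ss.py s1
```

```text
8.025 [0.57967214 0.08113945 0.19729118] [ 1.79827894e+02  7.08978194e-02 -1.03067682e+02] [-0.68583199 -0.38832328 -0.12880036] [-0.00930256  0.00984764 -0.06732662] 0.013181471359557618
```

View pics/s1.png

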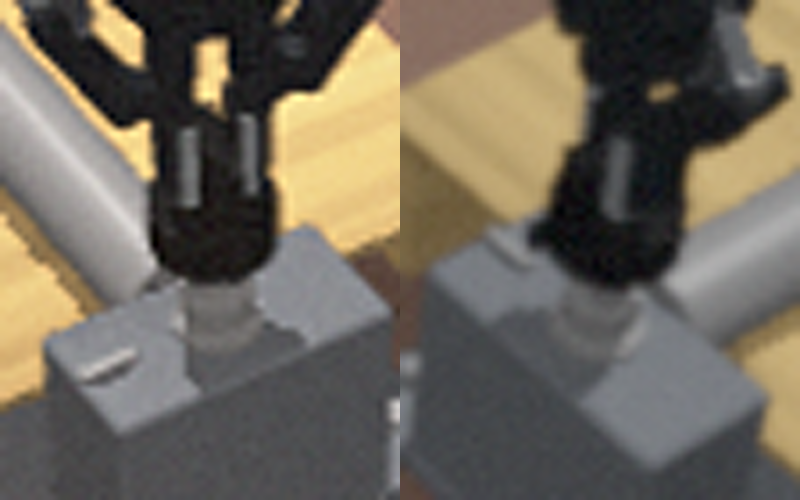

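Both views show the knob centred over the shaft. I'll lower it gently.

Request:
{"method": "servo_tool", "body": {"steps": [{"x": 0,"y": 0,"z": -3,"yaw": 0},{"x": 0,"y": 0,"z": -5,"yaw": 0},{"x": 0,"y": 0,"z": -6,"yaw": 0},{"x": 0,"y": 0,"z": -7,"yaw": 0},{"x": 0,"y": 0,"z": -8,"yaw": 0},{"x": 0,"y": 0,"z": -8,"yaw": 0}]}}

```text
time: 8.88
ee_pos: [0.58, 0.0812, 0.19]
tcp_rot: [179.9, 0.1, -103.0]
wrist_force: [-0.5, 0.0, -1.0]
opening: 0.0129
```

Request:
{"method": "servo_tool", "body": {"steps": [{"x": 0,"y": 0,"z": -1,"yaw": 0},{"x": 0,"y": 0,"z": -2,"yaw": 0},{"x": 0,"y": 0,"z": -3,"yaw": 0},{"x": 0,"y": 0,"z": -3,"yaw": 0}]}}

```text
time: 9.38
ee_pos: [0.58, 0.0812, 0.1869]
tcp_rot: [179.9, 0.1, -103.0]
wrist_force: [-0.3, -0.9, -2.0]
opening: 0.013
```

Request:
{"method": "servo_tool", "body": {"steps": [{"x": 0,"y": 0,"z": -1.5,"yaw": 0},{"x": 0,"y": 0,"z": -3,"yaw": 0},{"x": 0,"y": 0,"z": -4,"yaw": 0},{"x": 0,"y": 0,"z": -4,"yaw": 0}]}}

```text
time: 9.88
ee_pos: [0.58, 0.0811, 0.1827]
tcp_rot: [179.9, 0.1, -103.1]
wrist_force: [1.6, -1.3, -2.0]
opening: 0.0132
```

Request:
{"method": "servo_tool", "body": {"steps": [{"x": 0,"y": 0,"z": -2,"yaw": 0},{"x": 0,"y": 0,"z": -4,"yaw": 0},{"x": 0,"y": 0,"z": -5.5,"yaw": 0},{"x": 0,"y": 0,"z": -6.5,"yaw": 0},{"x": 0,"y": 0,"z": -6.5,"yaw": 0}]}}

```text
time: 10.5
ee_pos: [0.5799, 0.0811, 0.1761]
tcp_rot: [179.9, 0.1, -103.1]
wrist_force: [0.4, -1.4, -3.1]
opening: 0.0129
```

```bash
python3 ss.py s2
```

```text
10.5 [0.57994564 0.08110524 0.17605326] [ 1.79875568e+02  7.74068093e-02 -1.03053629e+02] [ 0.3923005  -1.40740866 -3.12999257] [-0.25181649 -0.08985787  0.03394681] 0.012946403338488016
```

View pics/s2.png

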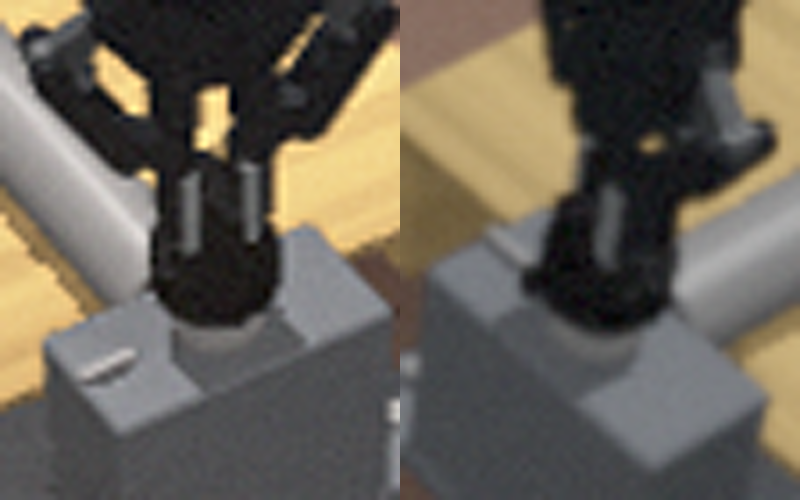

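The knob has slipped over the shaft and is about 1 mm above the flange. I'll press lightly until it touches.

Request:
{"method": "servo_tool", "body": {"steps": [{"x": 0,"y": 0,"z": -1,"yaw": 0},{"x": 0,"y": 0,"z": -1.5,"yaw": 0},{"x": 0,"y": 0,"z": -1.5,"yaw": 0}]}}

```text
time: 10.98
ee_pos: [0.58, 0.0811, 0.1749]
tcp_rot: [179.9, 0.1, -103.1]
wrist_force: [-0.4, -0.9, 2.1]
opening: 0.0132
```

It's home: the reading went from −3 N hanging to about +2 N. Now turning it clockwise slowly.

Request:
{"method": "servo_tool", "body": {"steps": [{"x": 0,"y": 0,"z": 0,"yaw": -3},{"x": 0,"y": 0,"z": 0,"yaw": -6},{"x": 0,"y": 0,"z": 0,"yaw": -9},{"x": 0,"y": 0,"z": 0,"yaw": -12},{"x": 0,"y": 0,"z": 0,"yaw": -15},{"x": 0,"y": 0,"z": 0,"yaw": -18},{"x": 0,"y": -0.2,"z": 0,"yaw": -20},{"x": 0,"y": -0.2,"z": 0,"yaw": -20}]}}

```text
time: 11.98
ee_pos: [0.58, 0.0802, 0.175]
tcp_rot: [180.0, 0.0, -123.1]
wrist_force: [-0.5, -5.3, 1.4]
opening: 0.0132
```

```bash
python3 ss.py s3
```

```text
11.975 [0.5800182  0.08015776 0.17504849] [ 1.79952857e+02  2.10720319e-02 -1.23093340e+02] [-0.52891731 -5.32156156  1.36310936] [-1.22707874  0.0468169  -0.0082347 ] 0.013196908119381304
```

View pics/s3.png

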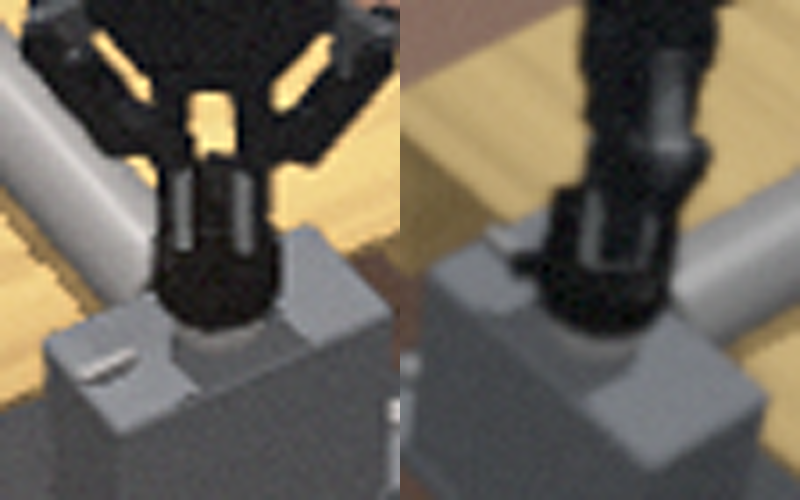

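Request:
{"method": "servo_tool", "body": {"steps": [{"x": 0,"y": -0.7,"z": 0,"yaw": -3},{"x": 0,"y": -0.7,"z": 0,"yaw": -6},{"x": 0,"y": -0.7,"z": 0,"yaw": -9},{"x": 0,"y": -0.7,"z": 0,"yaw": -12},{"x": 0,"y": -0.7,"z": 0,"yaw": -15},{"x": 0,"y": -0.7,"z": 0,"yaw": -18},{"x": 0,"y": -0.7,"z": 0,"yaw": -20},{"x": 0,"y": -0.7,"z": 0,"yaw": -20}]}}

```text
time: 13.08
ee_pos: [0.5797, 0.08, 0.175]
tcp_rot: [179.9, 0.0, -143.0]
wrist_force: [-2.9, 4.4, 2.0]
opening: 0.0129
```

```bash
python3 -c "
from h import *
o=get_obs();print(o['ee_pos'],o['tcp_rot'],o['wrist_force'],o['torque'],o['opening'],o['joint_efforts'])"
```

```text
[0.57970658 0.0799865  0.17497301] [ 1.79882375e+02  2.46028022e-02 -1.43015570e+02] [-2.90952923  4.39147496  1.97164162] [0.84606885 0.75901374 0.08528387] 0.012896352717710259 [ -2.44873814 -56.24766111  47.72420883  -1.35995943  -1.22163165
   0.3492282 ]
```

Request:
{"method": "servo_tool", "body": {"steps": [{"x": -0.2,"y": 0.3,"z": 0,"yaw": -3},{"x": -0.2,"y": 0.3,"z": 0,"yaw": -6},{"x": -0.2,"y": 0.3,"z": 0,"yaw": -9},{"x": -0.2,"y": 0.3,"z": 0,"yaw": -12},{"x": -0.2,"y": 0.3,"z": 0,"yaw": -15},{"x": -0.2,"y": 0.3,"z": 0,"yaw": -18},{"x": -0.2,"y": 0.3,"z": 0,"yaw": -21},{"x": -0.2,"y": 0.3,"z": 0,"yaw": -24},{"x": -0.2,"y": 0.3,"z": 0,"yaw": -24}]}}

```text
time: 14.2
ee_pos: [0.5793, 0.0804, 0.175]
tcp_rot: [179.9, 0.0, -166.9]
wrist_force: [-3.2, 2.2, 0.8]
opening: 0.0133
```

```bash
python3 -c "
from h import *
o=get_obs();print(o['ee_pos'],o['tcp_rot'],o['wrist_force'],o['torque'],o['opening'],o['joint_efforts'])"; python3 ss.py s4
```

```text
[0.57931285 0.08044904 0.17499203] [ 1.79860337e+02  7.54395887e-03 -1.66948216e+02] [-3.22771081  2.23906666  0.80065827] [0.56160233 0.7705604  0.09629683] 0.013308193900112892 [ -1.65290885 -56.14006162  47.68809557  -1.35485619  -0.80275873
   0.46921369]
14.2 [0.57931285 0.08044904 0.17499203] [ 1.79860337e+02  7.54395887e-03 -1.66948216e+02] [-3.22771081  2.23906666  0.80065827] [0.56160233 0.7705604  0.09629683] 0.013308193900112892
```

View pics/s4.png

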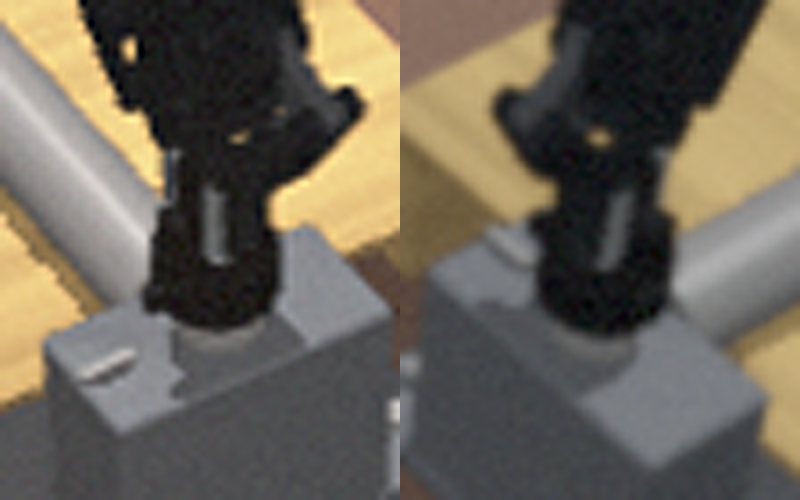

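Request:
{"method": "servo_tool", "body": {"steps": [{"x": -0.2,"y": 0.1,"z": 0,"yaw": -2},{"x": -0.2,"y": 0.1,"z": 0,"yaw": -4},{"x": -0.2,"y": 0.1,"z": 0,"yaw": -6},{"x": -0.2,"y": 0.1,"z": 0,"yaw": -8},{"x": -0.2,"y": 0.1,"z": 0,"yaw": -10},{"x": -0.2,"y": 0.1,"z": 0,"yaw": -10}]}}

```text
time: 15.05
ee_pos: [0.5792, 0.0806, 0.175]
tcp_rot: [179.9, 0.0, -176.9]
wrist_force: [-2.9, 3.2, 1.5]
opening: 0.0132
```

```bash
python3 -c "
from h import *
o=get_obs();print(o['ee_pos'],o['tcp_rot'],o['wrist_force'],o['torque'],o['opening'],o['joint_efforts'])"
```

```text
[0.57916687 0.08063961 0.17500499] [ 1.79852554e+02  1.41246469e-02 -1.76948757e+02] [-2.86471104  3.16302719  1.53998262] [0.72570926 0.46521946 0.04758733] 0.013224414497633787 [ -2.10772052 -56.1009872   47.12218165  -0.74666753  -1.02888096
   0.34664922]
```

Request:
{"method": "servo_tool", "body": {"steps": [{"x": -0.2,"y": 0.2,"z": 0,"yaw": -2},{"x": -0.2,"y": 0.2,"z": 0,"yaw": -3},{"x": -0.2,"y": 0.2,"z": 0,"yaw": -3}]}}

```text
time: 15.42
ee_pos: [0.5791, 0.0807, 0.175]
tcp_rot: [179.9, 0.0, -180.0]
wrist_force: [-0.7, 2.2, 1.7]
opening: 0.013
```

```bash
python3 -c "
from h import *
o=get_obs();print(o['ee_pos'],o['tcp_rot'],o['wrist_force'],o['torque'],o['opening'],o['joint_efforts'])"
```

```text
[0.57905881 0.08074462 0.1750117 ] [ 1.79860841e+02  2.49102599e-02 -1.79967897e+02] [-0.68442069  2.24520693  1.68020296] [0.43786823 0.15554769 0.08934005] 0.013009329011861187 [ -1.31395876 -56.25622272  46.82030797  -0.2584533   -0.62097654
   0.22057445]
```

Request:
{"method": "servo_tool", "body": {"steps": [{"x": -0.2,"y": 0.2,"z": 0,"yaw": -1},{"x": -0.2,"y": 0.2,"z": 0,"yaw": -2},{"x": -0.2,"y": 0.2,"z": 0,"yaw": -3},{"x": -0.2,"y": 0.2,"z": 0,"yaw": -3}]}}

```text
time: 15.92
ee_pos: [0.579, 0.0809, 0.175]
tcp_rot: [179.9, 0.0, 177.0]
wrist_force: [1.2, 1.1, 0.4]
opening: 0.0132
```

```bash
python3 -c "
from h import *
o=get_obs();print(o['ee_pos'],o['tcp_rot'],o['wrist_force'],o['torque'],o['opening'],o['joint_efforts'])"; python3 ss.py s5
```

```text
[0.57898593 0.0808885  0.17504913] [1.79866459e+02 4.29945502e-02 1.77006827e+02] [1.19101851 1.08348953 0.4266984 ] [ 0.25765288 -0.19012738  0.06944134] 0.013197093449213902 [ -0.64835619 -56.59124494  46.61062002   0.30899461  -0.27804424
   0.20745825]
15.925 [0.57898593 0.0808885  0.17504913] [1.79866459e+02 4.29945502e-02 1.77006827e+02] [1.19101851 1.08348953 0.4266984 ] [ 0.25765288 -0.19012738  0.06944134] 0.013197093449213902
```

View pics/s5.png

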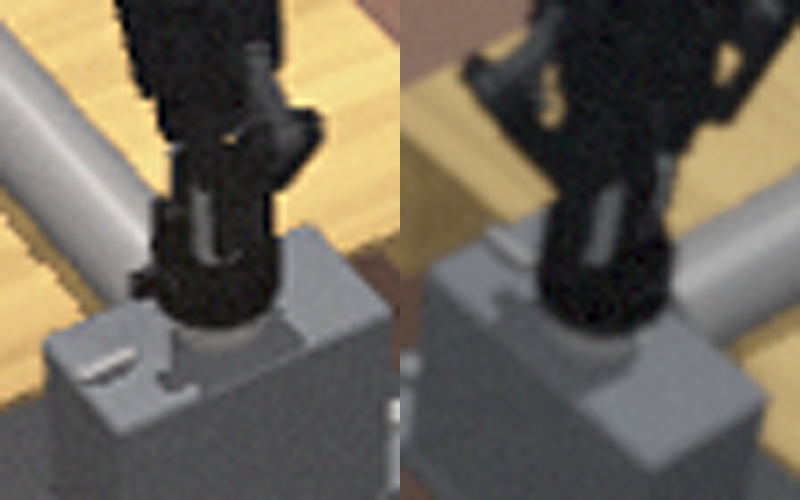

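```bash
python3 kn.py w6; python3 -c "
import cv2;a=cv2.imread('pics/w6.png')[90:300,170:390];cv2.imwrite('pics/w6z.png',cv2.resize(a,None,fx=2.7,fy=2.7,interpolation=2))"
```

```text
16.025 [0.57897947 0.08087108 0.17506556] [1.79868654e+02 4.32945219e-02 1.77032964e+02] [ 7.89719336  8.7789544   5.59028718 86.7440579   0.12083113 10.86425029] [ 1.48542715  1.9668709  -0.34261604]
[-179.03138572  117.97048449]
```

View pics/w6z.png

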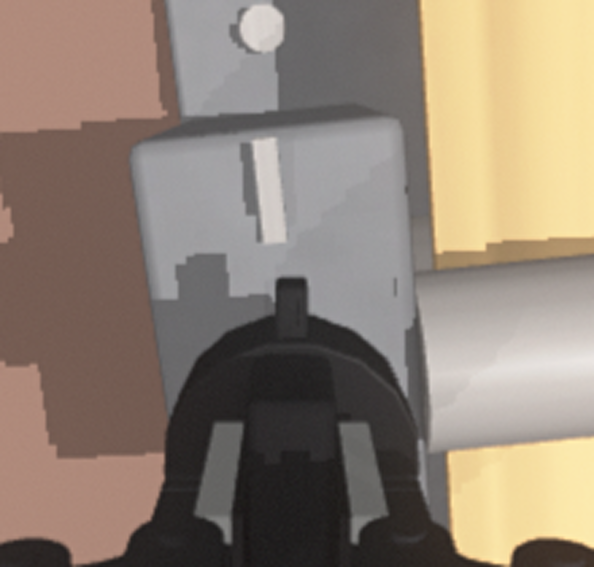

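The knob is still straight in the jaws. It points about 6° past the mark, which fits the 0.1 rad of play, so I'll feel for the stop in small steps.

Request:
{"method": "servo_tool", "body": {"steps": [{"x": -0.1,"y": 0.1,"z": 0,"yaw": -1},{"x": -0.1,"y": 0.1,"z": 0,"yaw": -2},{"x": -0.1,"y": 0.1,"z": 0,"yaw": -2}]}}

```text
time: 16.45
ee_pos: [0.5789, 0.081, 0.1751]
tcp_rot: [179.9, 0.1, 175.0]
wrist_force: [1.0, 0.3, -0.1]
opening: 0.0129
```

```bash
python3 -c "
from h import *
o=get_obs();print(o['ee_pos'],o['tcp_rot'],o['wrist_force'],o['torque'],o['opening'],o['joint_efforts'])"
```

```text
[0.57894651 0.08095454 0.17505091] [1.79868238e+02 5.01742223e-02 1.75009538e+02] [ 1.03988689  0.2707453  -0.10866823] [ 0.18845271 -0.34807693  0.04690053] 0.012874526323782306 [ -0.370043   -56.75054312  46.48358345   0.60709829  -0.13886538
   0.20382622]
```

Request:
{"method": "servo_tool", "body": {"steps": [{"x": 0,"y": 0,"z": 0,"yaw": -1},{"x": 0,"y": 0,"z": 0,"yaw": -2},{"x": 0,"y": 0,"z": 0,"yaw": -2}]}}

```text
time: 16.82
ee_pos: [0.579, 0.081, 0.1751]
tcp_rot: [179.9, 0.1, 173.0]
wrist_force: [1.8, 1.3, 0.1]
opening: 0.0134
```

```bash
python3 -c "
from h import *
o=get_obs();print(o['ee_pos'],o['tcp_rot'],o['wrist_force'],o['torque'],o['opening'],o['joint_efforts'])"; python3 kn.py w7; python3 -c "
import cv2;a=cv2.imread('pics/w7.png')[90:300,170:390];cv2.imwrite('pics/w7z.png',cv2.resize(a,None,fx=2.7,fy=2.7,interpolation=2))"
```

```text
[0.57895557 0.08098262 0.17508304] [1.79866732e+02 5.36814599e-02 1.72991678e+02] [1.76321701 1.31842828 0.09288103] [ 0.25921872 -0.28406701  0.09301219] 0.013447892706799622 [ -0.65808026 -56.71729088  46.51266575   0.55046283  -0.28658487
   0.20480487]
16.825 [0.57895557 0.08098262 0.17508304] [1.79866732e+02 5.36814599e-02 1.72991678e+02] [ 7.91098643  8.75926442  5.57008476 86.72463752  0.1149547  14.91933293] [1.76321701 1.31842828 0.09288103]
[-172.03706173  150.69969479]
```

View pics/w7z.png

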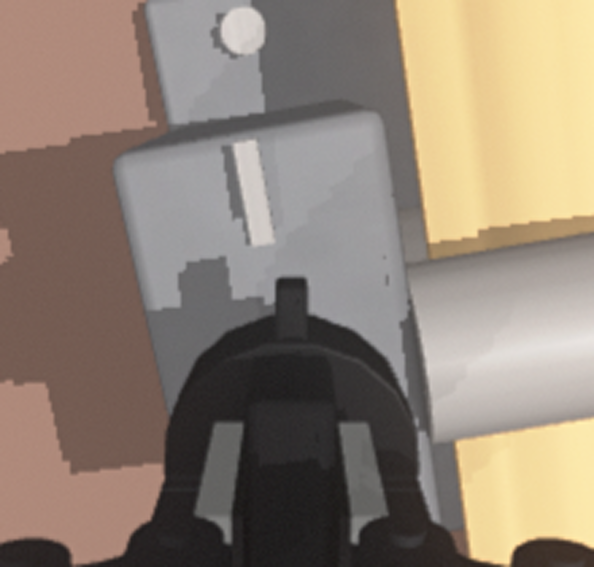

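Request:
{"method": "servo_tool", "body": {"steps": [{"x": 0,"y": 0,"z": 0,"yaw": -1},{"x": 0,"y": 0,"z": 0,"yaw": -2},{"x": 0,"y": 0,"z": 0,"yaw": -3},{"x": 0,"y": 0,"z": 0,"yaw": -3}]}}

```text
time: 17.38
ee_pos: [0.5789, 0.081, 0.1751]
tcp_rot: [179.9, 0.0, 170.0]
wrist_force: [1.0, 1.3, 0.0]
opening: 0.0129
```

```bash
python3 -c "
from h import *
o=get_obs();print(o['ee_pos'],o['tcp_rot'],o['wrist_force'],o['torque'],o['opening'],o['joint_efforts'])"; python3 kn.py w8; python3 -c "
import cv2;a=cv2.imread('pics/w8.png')[90:300,170:390];cv2.imwrite('pics/w8z.png',cv2.resize(a,None,fx=2.7,fy=2.7,interpolation=2))"
```

```text
[0.57892852 0.08103186 0.17505557] [1.79861702e+02 4.82380762e-02 1.69991532e+02] [1.0417569  1.25708549 0.02293159] [ 0.42920093 -0.25731402  0.04990129] 0.012921940720810826 [ -0.9948815  -56.72526598  46.50233746   0.5715147   -0.45962275
   0.20635331]
17.375 [0.57892852 0.08103186 0.17505557] [1.79861702e+02 4.82380762e-02 1.69991532e+02] [ 7.91532824  8.75421395  5.56138205 86.71870953  0.11674104 17.92382848] [1.0417569  1.25708549 0.02293159]
[-165.61892678  174.14671899]
```

View pics/w8z.png

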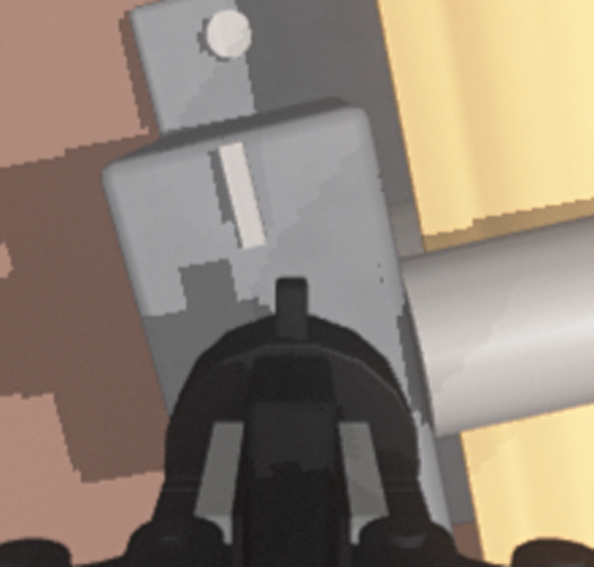

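The torque hasn't risen because I kept yielding sideways. The knob has drifted about 0.9 mm towards −x, which opened up the bore play. I'll turn back a little, recentre, and feel again.

Request:
{"method": "servo_tool", "body": {"steps": [{"x": 0,"y": 0,"z": 0,"yaw": 4},{"x": 0.3,"y": -0.1,"z": 0,"yaw": 8},{"x": 0.6,"y": -0.2,"z": 0,"yaw": 8},{"x": 0.9,"y": -0.3,"z": 0,"yaw": 8},{"x": 0.9,"y": -0.3,"z": 0,"yaw": 8}]}}

```text
time: 18.05
ee_pos: [0.5795, 0.0806, 0.175]
tcp_rot: [179.9, 0.0, 178.0]
wrist_force: [-2.2, 0.2, 2.1]
opening: 0.013
```

```bash
python3 -c "
from h import *
o=get_obs();print(o['ee_pos'],o['tcp_rot'],o['wrist_force'],o['torque'],o['opening'],o['joint_efforts'])"
```

```text
[0.57952632 0.08063417 0.17500625] [1.79874007e+02 8.16270120e-03 1.77960907e+02] [-2.17666949  0.19762508  2.08278776] [-0.04088425  0.50605636 -0.02101197] 0.013046849939675769 [-2.26495983e-01 -5.61162043e+01  4.73808217e+01 -1.02815565e+00
 -8.23182310e-02  2.91447810e-03]
```

Request:
{"method": "servo_tool", "body": {"steps": [{"x": 0.2,"y": 0,"z": 0,"yaw": -1},{"x": 0.2,"y": 0,"z": 0,"yaw": -2},{"x": 0.2,"y": 0,"z": 0,"yaw": -3},{"x": 0.2,"y": 0,"z": 0,"yaw": -4},{"x": 0.2,"y": 0,"z": 0,"yaw": -4}]}}

```text
time: 18.68
ee_pos: [0.5795, 0.0806, 0.1749]
tcp_rot: [179.9, -0.0, 173.9]
wrist_force: [-5.1, 0.0, 1.6]
opening: 0.0136
```

```bash
cat > st.py <<'E'
from h import *
o=get_obs();print(o['time'],o['ee_pos'],o['tcp_rot'],o['wrist_force'],o['torque'],o['opening'],o['joint_efforts'])
E
python3 st.py
```

```text
18.675 [0.57948187 0.08064339 0.17493783] [ 1.79878171e+02 -2.36878999e-02  1.73943887e+02] [-5.12906672  0.04899263  1.55603294] [0.00275981 1.03423095 0.06236413] 0.013641924219883214 [ -0.46700039 -55.99390984  48.24549079  -2.10288875  -0.17386333
   0.21249262]
```

Request:
{"method": "servo_tool", "body": {"steps": [{"x": 0.2,"y": 0,"z": 0,"yaw": -1},{"x": 0.2,"y": 0,"z": 0,"yaw": -2},{"x": 0.2,"y": 0,"z": 0,"yaw": -3},{"x": 0.2,"y": 0,"z": 0,"yaw": -4},{"x": 0.2,"y": 0,"z": 0,"yaw": -4}]}}

```text
time: 19.3
ee_pos: [0.5795, 0.0807, 0.1749]
tcp_rot: [179.9, -0.1, 169.9]
wrist_force: [-4.6, 0.8, 2.5]
opening: 0.0132
```

```bash
python3 st.py; python3 kn.py w9;python3 -c "
import cv2;a=cv2.imread('pics/w9.png')[90:300,170:390];cv2.imwrite('pics/w9z.png',cv2.resize(a,None,fx=2.7,fy=2.7,interpolation=2))"
```

```text
19.3 [0.57946024 0.08071091 0.17488298] [ 1.79878547e+02 -5.46525152e-02  1.69896924e+02] [-4.63899462  0.78837824  2.50164646] [0.10244313 1.15206887 0.07033365] 0.013231030550893865 [ -0.77102859 -55.88014126  48.35340858  -2.3372262   -0.31616854
   0.19965833]
19.3 [0.57946024 0.08071091 0.17488298] [ 1.79878547e+02 -5.46525152e-02  1.69896924e+02] [ 7.8699909   8.9218245   5.73081525 86.82349946  0.13239058 17.97310789] [-4.63899462  0.78837824  2.50164646]
[-165.25593699  174.49690546]
```

View pics/w9z.png

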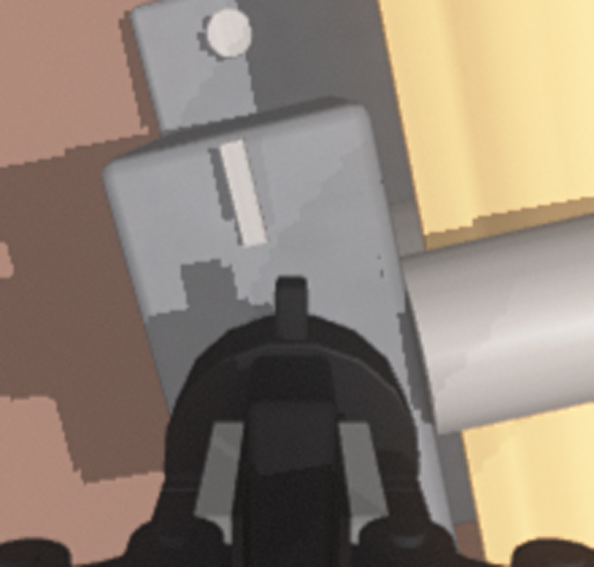

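Request:
{"method": "servo_tool", "body": {"steps": [{"x": 0,"y": 0,"z": 0,"yaw": -1},{"x": 0,"y": 0,"z": 0,"yaw": -2},{"x": 0,"y": 0,"z": 0,"yaw": -3},{"x": 0,"y": 0,"z": 0,"yaw": -3}]}}

```text
time: 19.85
ee_pos: [0.5793, 0.0809, 0.1748]
tcp_rot: [179.9, -0.1, 166.9]
wrist_force: [-5.3, 1.4, 2.4]
opening: 0.0131
```

```bash
python3 st.py; python3 kn.py w10
```

```text
19.85 [0.57929973 0.08090363 0.17483002] [ 1.79859453e+02 -8.34706600e-02  1.66861318e+02] [-5.29396794  1.36484373  2.37139585] [0.21344909 1.14684266 0.08560796] 0.013053656882886353 [ -1.26567867 -55.81139088  48.23320985  -2.26280339  -0.55769859
   0.21272725]
19.85 [0.57929973 0.08090363 0.17483002] [ 1.79859453e+02 -8.34706600e-02  1.66861318e+02] [ 7.8779204   8.91618009  5.71858804 86.82992029  0.16113284 21.01666635] [-5.29396794  1.36484373  2.37139585]
[-158.07378127  197.67833959]
```

```bash
python3 - <<'E'
from h import *
for t in("w4","w5","w6","w8","w9","w10"):
    z=np.load(f"pics/{t}.npz");g=z["p"].max(2)<70
    r=[]
    for row in (198,203,226,232):
        c=np.where(g[row,225:335])[0]+225
        r.append((row,c.min(),c.max()))
    c=np.where(g[180:260,278])[0]+180
    print(t,c.min(),r)
a=cv2.imread('pics/w5.png')[180:340,220:340];b=cv2.imread('pics/w10.png')[180:340,220:340]
cv2.imwrite("pics/cmp.png",cv2.resize(np.hstack([a,b]),None,fx=3.3,fy=3.3,interpolation=2))
E
```

```text
w4 193 [(198, np.int64(273), np.int64(273)), (203, np.int64(273), np.int64(282)), (226, np.int64(242), np.int64(313)), (232, np.int64(239), np.int64(316))]
w5 193 [(198, np.int64(272), np.int64(282)), (203, np.int64(272), np.int64(282)), (226, np.int64(242), np.int64(313)), (232, np.int64(239), np.int64(316))]
w6 193 [(198, np.int64(272), np.int64(282)), (203, np.int64(272), np.int64(282)), (226, np.int64(241), np.int64(314)), (232, np.int64(238), np.int64(316))]
w8 193 [(198, np.int64(272), np.int64(282)), (203, np.int64(272), np.int64(282)), (226, np.int64(241), np.int64(314)), (232, np.int64(238), np.int64(317))]
w9 193 [(198, np.int64(272), np.int64(282)), (203, np.int64(272), np.int64(282)), (226, np.int64(241), np.int64(314)), (232, np.int64(238), np.int64(317))]
w10 193 [(198, np.int64(272), np.int64(282)), (203, np.int64(272), np.int64(282)), (226, np.int64(241), np.int64(314)), (232, np.int64(238), np.int64(317))]
```

View pics/cmp.png

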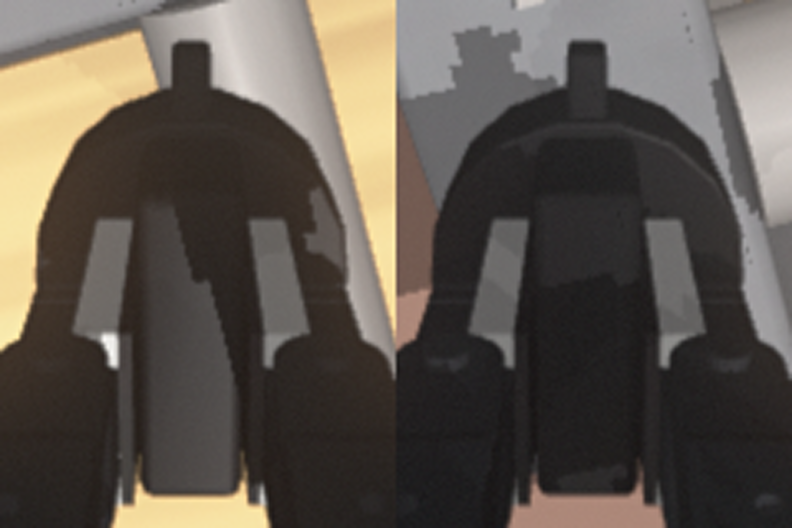

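View pics/w10.png

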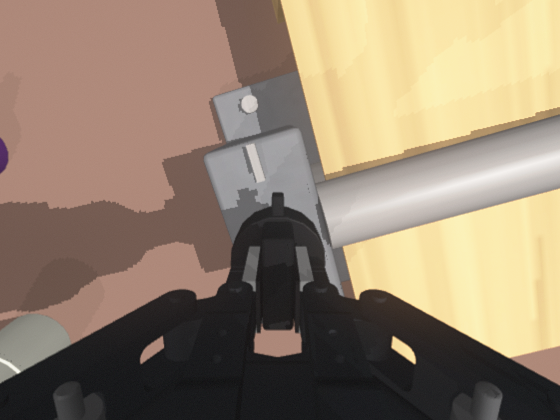

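The knob is rigid in the jaws yet sits about 16° past the mark at constant torque (0.07 N m). I'll turn back slowly and note where torque reappears the other way, which gives the play band and so the shaft's real angle.

Request:
{"method": "servo_tool", "body": {"steps": [{"x": 0.2,"y": -0.2,"z": 0,"yaw": 3},{"x": 0.2,"y": -0.2,"z": 0,"yaw": 6},{"x": 0.2,"y": -0.2,"z": 0,"yaw": 8},{"x": 0.2,"y": -0.2,"z": 0,"yaw": 8}]}}

```text
time: 20.4
ee_pos: [0.5797, 0.0808, 0.1749]
tcp_rot: [179.8, -0.1, 174.8]
wrist_force: [-2.4, 2.3, 1.8]
opening: 0.0131
```

```bash
python3 st.py
```

```text
20.4 [0.57968816 0.08079822 0.17487861] [ 1.79847974e+02 -5.82259790e-02  1.74844462e+02] [-2.4356841   2.26087554  1.8387124 ] [ 0.31765834  0.60122756 -0.00530529] 0.013138472367007704 [ -1.06945597 -56.01156592  47.30637074  -1.14382356  -0.52015124
  -0.27386405]
```

Request:
{"method": "servo_tool", "body": {"steps": [{"x": 0,"y": 0,"z": 0,"yaw": 2},{"x": 0,"y": 0,"z": 0,"yaw": 4},{"x": 0,"y": 0,"z": 0,"yaw": 4}]}}

```text
time: 20.78
ee_pos: [0.5799, 0.0807, 0.175]
tcp_rot: [179.9, -0.0, 178.9]
wrist_force: [-0.9, -0.3, 1.3]
opening: 0.013
```

```bash
python3 st.py
```

```text
20.775 [0.5799416  0.08065368 0.17498072] [ 1.79860170e+02 -2.14730531e-02  1.78870017e+02] [-0.93248642 -0.31865138  1.32217496] [-0.15527013  0.23428459 -0.02410792] 0.012963069316224221 [  0.1016145  -56.18194342  46.85437918  -0.52091293   0.07978277
  -0.28840123]
```

Request:
{"method": "servo_tool", "body": {"steps": [{"x": 0,"y": 0,"z": 0,"yaw": 2},{"x": 0,"y": 0,"z": 0,"yaw": 4},{"x": 0,"y": 0,"z": 0,"yaw": 4}]}}

```text
time: 21.15
ee_pos: [0.5801, 0.0806, 0.175]
tcp_rot: [179.9, 0.0, -177.1]
wrist_force: [-0.7, -0.7, 1.4]
opening: 0.0134
```

```bash
python3 st.py
```

```text
21.15 [0.58014326 0.08055653 0.17501681] [ 1.79869421e+02  1.93746779e-03 -1.77096383e+02] [-0.68622017 -0.71912168  1.42523203] [-0.2114509   0.04239222  0.02259472] 0.013362106154266607 [  0.43078319 -56.36350751  46.60589218  -0.08946581   0.25381258
  -0.30394935]
```

Request:
{"method": "servo_tool", "body": {"steps": [{"x": 0,"y": 0,"z": 0,"yaw": 2},{"x": 0,"y": 0,"z": 0,"yaw": 3},{"x": 0,"y": 0,"z": 0,"yaw": 3}]}}

```text
time: 21.52
ee_pos: [0.5801, 0.0806, 0.175]
tcp_rot: [179.9, -0.0, -174.1]
wrist_force: [-0.9, -1.7, 0.9]
opening: 0.0134
```

```bash
python3 st.py
```

```text
21.525 [0.58011006 0.08055907 0.17501365] [ 1.79871141e+02 -2.87813901e-03 -1.74080215e+02] [-0.87002554 -1.69736766  0.93738431] [-0.26171747  0.20092127 -0.02902007] 0.013374883906443983 [  0.41715229 -56.29095554  46.81154251  -0.37944485   0.24607027
  -0.17187922]
```

Request:
{"method": "servo_tool", "body": {"steps": [{"x": 0,"y": 0,"z": 0,"yaw": 2},{"x": 0,"y": 0,"z": 0,"yaw": 3},{"x": 0,"y": 0,"z": 0,"yaw": 3}]}}

```text
time: 21.9
ee_pos: [0.58, 0.0806, 0.175]
tcp_rot: [179.9, -0.0, -171.1]
wrist_force: [-1.4, -0.6, 2.4]
opening: 0.0131
```

```bash
python3 st.py
```

```text
21.9 [0.57998227 0.08064229 0.17500146] [ 1.79859525e+02 -1.56862282e-02 -1.71057191e+02] [-1.42540154 -0.61057192  2.36036654] [-0.00484382  0.47440362 -0.02498379] 0.013057996070286959 [-1.29230870e-01 -5.62026858e+01  4.73132408e+01 -9.98776518e-01
 -4.48259676e-02 -1.83256846e-01]
```

Side force and compliance are symmetric about a yaw of roughly 184°, so the shaft's flat already faces the mark and the shaft is at its stop. The wide band is bore clearance plus side give. I'll make one last clockwise press, then come back to the middle of the play.

Request:
{"method": "servo_tool", "body": {"steps": [{"x": 0,"y": 0,"z": 0,"yaw": -4},{"x": 0,"y": 0,"z": 0,"yaw": -8},{"x": 0,"y": 0,"z": 0,"yaw": -12},{"x": 0,"y": 0,"z": 0,"yaw": -15},{"x": 0,"y": 0,"z": 0,"yaw": -17},{"x": 0,"y": 0,"z": 0,"yaw": -17}]}}

```text
time: 22.65
ee_pos: [0.5796, 0.0806, 0.1749]
tcp_rot: [179.9, -0.1, 172.0]
wrist_force: [-5.1, -1.3, 2.1]
opening: 0.0133
```

```bash
python3 st.py
```

```text
22.65 [0.5795894  0.08064071 0.17486078] [ 1.79869567e+02 -6.91735586e-02  1.71955812e+02] [-5.11174188 -1.26480515  2.10918332] [-0.19970964  1.19420931  0.06635029] 0.013319030659372781 [-6.24746690e-02 -5.59318650e+01  4.83335853e+01 -2.30293773e+00
  3.19756859e-02  3.38966791e-01]
```

Request:
{"method": "servo_tool", "body": {"steps": [{"x": 0.2,"y": 0,"z": 0,"yaw": 3},{"x": 0.3,"y": 0,"z": 0,"yaw": 6},{"x": 0.4,"y": 0,"z": 0,"yaw": 9},{"x": 0.4,"y": 0,"z": 0,"yaw": 10.5},{"x": 0.4,"y": 0,"z": 0,"yaw": 10.5}]}}

```text
time: 23.28
ee_pos: [0.5803, 0.0807, 0.175]
tcp_rot: [179.9, -0.0, -177.6]
wrist_force: [-0.6, -0.1, 1.7]
opening: 0.0129
```

```bash
python3 st.py; python3 kn.py w11; python3 -c "
import cv2;a=cv2.imread('pics/w11.png')[90:300,170:390];cv2.imwrite('pics/w11z.png',cv2.resize(a,None,fx=2.7,fy=2.7,interpolation=2))"
```

```text
23.275 [0.5802804  0.08065769 0.17496081] [ 1.79868204e+02 -2.74476988e-02 -1.77550845e+02] [-0.61797736 -0.10209506  1.73481001] [-0.10302298  0.10930425  0.01562935] 0.012906676118927244 [  0.11610818 -56.20453477  46.57876611  -0.25975982   0.08582364
  -0.2319993 ]
23.275 [0.5802804  0.08065769 0.17496081] [ 1.79868204e+02 -2.74476988e-02 -1.77550845e+02] [ 7.85322165  9.03376998  5.86544757 86.84659089  0.13379487  5.40408053] [-0.61797736 -0.10209506  1.73481001]
[-185.39663571   70.50258993]
```

View pics/w11z.png

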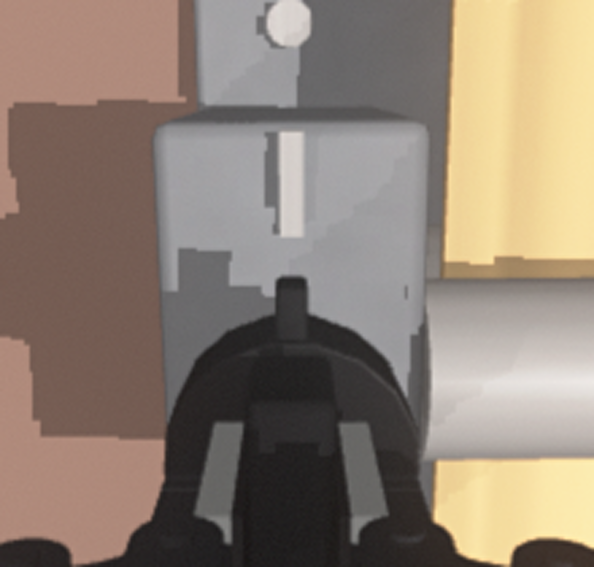

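The pointer (tip at (290,280) in this enlargement) lines up exactly with the mark at (290,185). Letting go and retreating.

Request:
{"method": "servo_tool", "body": {"steps": [{"x": 0,"y": 0,"z": 0,"yaw": 0},{"x": 0,"y": 0,"z": 0,"yaw": 0},{"x": 0,"y": 0,"z": 0,"yaw": 0},{"x": 0,"y": 0,"z": 0,"yaw": 0},{"x": 0,"y": 0,"z": 0,"yaw": 0}], "grip": 45}}

```text
time: 23.95
ee_pos: [0.5803, 0.0806, 0.1749]
tcp_rot: [179.9, -0.0, -177.6]
wrist_force: [0.6, 0.4, 0.1]
opening: 0.0453
```

Request:
{"method": "servo_tool", "body": {"steps": [{"x": 0,"y": 0,"z": 20,"yaw": 0},{"x": 0,"y": 0,"z": 60,"yaw": 0},{"x": 0,"y": 0,"z": 90,"yaw": 0},{"x": 0,"y": 0,"z": 90,"yaw": 0},{"x": 0,"y": 0,"z": 90,"yaw": 0}]}}

```text
time: 24.58
ee_pos: [0.5802, 0.0807, 0.2641]
tcp_rot: [179.9, -0.1, -177.6]
wrist_force: [0.1, 0.7, 0.3]
opening: 0.0449
```

```bash
python3 st.py; python3 kn.py w12; python3 ss.py s6;python3 - <<'E'
from h import *
z=np.load("pics/w12.npz");p=z["p"];d=z["d"];o={k:z[k] for k in("ee_pos","tcp_rot")}
C=cloud("wrist",d,o);near=np.hypot(C[...,0]-.5795,C[...,1]-.081)<.04
top=near&(C[...,2]>.165)&(C[...,2]<.185)
P=C[top];w,v=np.linalg.eigh(np.cov(P[:,:2].T));print("bar",P.mean(0),np.median(P[:,2]),np.degrees(np.arctan2(v[1,1],v[0,1])))
k=max(cv2.findContours(top.astype(np.uint8),0,1)[0],key=cv2.contourArea).reshape(-1,2)
print(cv2.minAreaRect((onplane("wrist",k,.174,o)[:,:2]*1000).astype(np.float32)))
E
```

```text
24.575 [0.58020792 0.08066409 0.26412456] [ 1.79870853e+02 -7.37422595e-02 -1.77575381e+02] [0.06938485 0.71256387 0.34421692] [-0.0471009   0.02945395  0.01565153] 0.04491657227427721 [-1.65082483e-04 -5.92112517e+01  4.77842402e+01  9.90095688e-02
  7.74090411e-03  1.42661329e-04]
24.575 [0.58020792 0.08066409 0.26412456] [ 1.79870853e+02 -7.37422595e-02 -1.77575381e+02] [ 7.85402483 10.35584715 17.2560003  96.96134474  0.13554523  5.42941611] [0.06938485 0.71256387 0.34421692]
[-66.44219679  83.46355367]
24.625 [0.58003664 0.08061514 0.2636892 ] [ 1.79875428e+02 -1.23323862e-01 -1.77579669e+02] [ 0.534346    0.01161749 -0.05250928] [ 0.0383031  -0.05092424  0.00734423] 0.04515414377693983
bar [0.57843562 0.0803107  0.17342874] 0.17355647729563575 -177.61210325973153
((578.5567626953125, 80.32275390625), (44.058319091796875, 13.424224853515625), 2.3652350902557373)
```

View pics/w12.png

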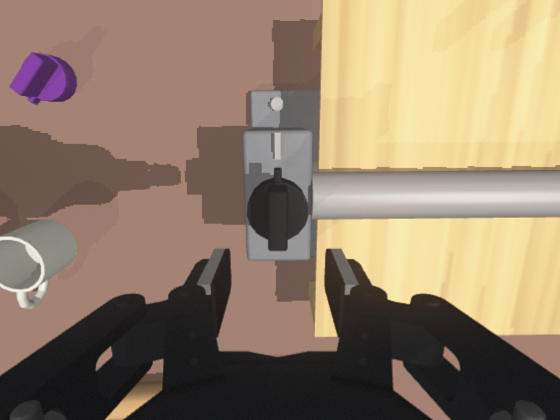

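View pics/s6.png

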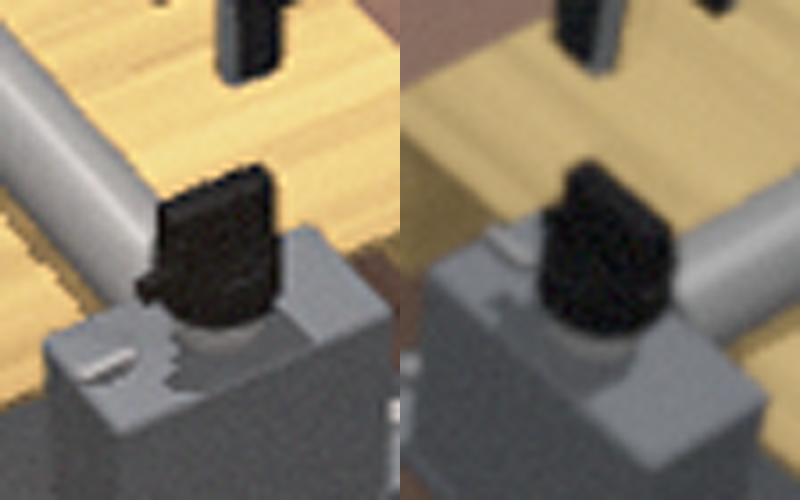

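```bash
python3 -c "
from h import *
print(job_done())"
```

```text
the job is handed in; nothing more can be done
None
```

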